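# Homogeniser tools back on the clip rack in order of size

### The arm

A 6-joint arm with a two-finger parallel gripper is mounted at the origin on a cart in front of the work surface, level with it; the furniture and walls round the work are solid. World frame = base frame: x ahead of the robot, y to its left, z up, the work surface at z = 0. Lengths are in mm, angles in rad, forces in N, time in s.
With the tool pointing down it reaches from about 350 to 975 mm from the base axis. Payload 7.1 kg.
Tool frame: the origin (TCP) lies on the centre line of the jaws, within the pads' length; the fingertips stand 17 mm ahead of it and the grasp point (between the pads) lies 2 mm behind it; y points along the fingers, x is the direction in which the jaws open and shut, and the axes are right-handed (so a half turn about y gives the same grasp; the last joint's range is limited). The gripper opens to 88 mm and grips with 3 to 60 N. Pads are 20 mm wide; open, the fingers measure 115 mm over their backs; the gripper's body (75 mm by 178 mm) begins 61 mm behind the grasp point.
Start: joints at [-1.366, 0.423, 1.63, -0, 1.089, -0.019], TCP at [138.73, -609.392, 239.675] pointing down, gripper open.
Joint ranges: [-3, 3], [-0.9, 2.11], [0.09, 2.58], [-1.31, 4.45], [0.11, 2.69], [-2.54, 2.54]. Speed limits (rad/s): [2.39, 2.39, 3.01, 3.14, 3.14, 3.14].

### API

Orientations are given as a rotation vector (axis times angle).
In Python, from workcell import ctrl gives the robot as it stands. The module is installed in compiled form; this text tells all that it offers.
- The arm moves only by the tool jog_arm, never from a script. Its argument "steps" is a list of rows, each an object with "turn": the turn, a rotation vector about the world's x, y, z scaled (see below), a list of three; "dp": the shift along the world's x, y, z scaled (see below), a list of three; "claw": the opening, from 0 (shut) to 1 (fully open). In form: [{"turn": [wx, wy, wz], "dp": [x, y, z], "claw": claw}, ...]. A call has 1 to 12 rows; each row is the pose to reach, as a shift and turn from the pose measured when the call began, turning the shorter way round; what a row does not reach only later rows make up. The controller multiplies each number of a shift by 80 mm and each number of a turn by pi rad. A row lasts 1/12 s, in which the tool goes at most 41.7 mm and 7.16 degrees, less where a joint would pass 70% of its speed; a pose out of reach is approached as far as the arm can. A call with a number of a shift or a turn outside -1 to 1 is refused whole. A call with a gripper value outside its range is refused whole. The fingers move at their own pace and stop on an object; the grip force is fixed at half the most. Time passes only in rows, so rows that repeat a pose let the fingers close. It gives the time, the measured TCP pose, the force and the opening at its end, in the units of the state.
- ctrl.get_obs(): the state, without advancing time (a new reading comes with each control period).
- ctrl.get_image(name): name is "scene" or "top"; returns a dict with "img" (384x512x3 uint8, red, green, blue), "range_z" (384x512 float32, mm along the optical axis (not along the pixel's ray), 0 where there is no reading), "fovy" (degrees; the focal length in pixels is half the picture's height over the tangent of half this angle, whatever the lens; pixels are square), "cx", "cy" (the principal point, pixels), "camera_from_world" (4x4, takes a point from world to camera coordinates). Camera axes: x right, y down, z forward; pixel columns grow to the right and rows downward; lengths in mm; the calibration is good to about 2 mm. A picture is of the moment at which its call begins.
- ctrl.close_job(): hands the job in, once; it reports no verdict.
The state is a dict: "t": time; "qpos": joint angles; "qvel": joint speeds; "joint_torque": joint torques, N m; "ee_pos": TCP position; "orientation": TCP orientation; "ft_force": force on the tool from outside, world axes, zero at the start; "moment": the same for the moment, N m; "width": finger opening in mm.
Only numpy, scipy, OpenCV 4.12 (cv2) and the standard library are available. Lean on these libraries where they do the work, as an engineer would, in place of code of your own. Each camera call takes 0.05 s, during which the arm holds its last target.

### The job

The four homogeniser tools have been washed and lie on the drying mat. Snap each one into its own spring clip on the rack, in order of size: the shortest tool in the clip beside the rack's short end foot, the next longer in the next clip and so on, with the longest beside the long foot. Press every tool fully down past the lips of its clip so that it sits level, the middle of its bare shaft at the middle of the clip; the head may point either way.

Things in the scene. Friction and masses are not known exactly. Their poses are not given: they have to be found in the camera images.
- tool_1_shortest: the shortest and thinnest-headed of four loose steel dispersing tools, 142 mm long. Origin: on its axis, middle of the bare round shaft (12 mm thick, 92 mm long): grip across it there. x axis along the tool: slotted round head, 20 mm thick, 22 mm long, at +x; hex coupling, 20 mm across flats, 22 mm long, then a 6 mm stub, at -x. Starts level on the 3 mm thick mat, axis 13 mm above the bench
- tool_2: the second shortest of four loose steel dispersing tools, 164 mm long. Origin: on its axis, middle of the bare round shaft (12 mm thick, 114 mm long): grip across it there. x axis along the tool: slotted round head, 22 mm thick, 22 mm long, at +x; hex coupling, 22 mm across flats, 22 mm long, then a 6 mm stub, at -x. Starts level on the 3 mm thick mat, axis 14 mm above the bench
- tool_3: the second longest of four loose steel dispersing tools, 186 mm long. Origin: on its axis, middle of the bare round shaft (12 mm thick, 136 mm long): grip across it there. x axis along the tool: slotted round head, 25 mm thick, 22 mm long, at +x; hex coupling, 25 mm across flats, 22 mm long, then a 6 mm stub, at -x. Starts level on the 3 mm thick mat, axis 15.5 mm above the bench
- tool_4_longest: the longest and thickest-headed of four loose steel dispersing tools, 208 mm long. Origin: on its axis, middle of the bare round shaft (12 mm thick, 158 mm long): grip across it there. x axis along the tool: slotted round head, 28 mm thick, 22 mm long, at +x; hex coupling, 28 mm across flats, 22 mm long, then a 6 mm stub, at -x. Starts level on the 3 mm thick mat, axis 17 mm above the bench
- clip_1: one of four identical spring clips in a row on the rack, 60 mm apart; which one has this number changes with each start. Origin: where the axis of a seated shaft lies, middle of the clip, 50 mm above the bench. x axis: the way a seated tool lies, square to the row. Two pairs of steel jaws each, at x = +31 and -31 mm; free space between them for fingers (45 mm)
- clip_2: one of four identical spring clips in a row on the rack, 60 mm apart; which one has this number changes with each start. Origin: where the axis of a seated shaft lies, middle of the clip, 50 mm above the bench. x axis: the way a seated tool lies, square to the row. Press a level shaft straight down with about 6 to 10 N: it opens the jaws, snaps past the lips and stays on the seat
- clip_3: one of four identical spring clips in a row on the rack, 60 mm apart; which one has this number changes with each start. Origin: where the axis of a seated shaft lies, middle of the clip, 50 mm above the bench. x axis: the way a seated tool lies, square to the row. Jaws flare to a mouth 27 mm wide, 16 mm above the origin; below it are lips 9.6 mm apart, 5 mm above the origin
- clip_4: one of four identical spring clips in a row on the rack, 60 mm apart; which one has this number changes with each start. Origin: where the axis of a seated shaft lies, middle of the clip, 50 mm above the bench. x axis: the way a seated tool lies, square to the row. A shaft merely laid on the lips rests about 9 mm above the seat; that is not home
- short_foot: the short grey end foot of the rack (narrow end): a bar 105 mm long, 16 wide, 34 high, square to the row. Origin: on the row's centre line, at bench level, under the bar's middle. Along the row the clips lie 50, 110, 170 and 230 mm from it. x axis along the bar, as the clips' x. The two feet may be at either end of the row
- long_foot: the long grey end foot of the rack (wide end): a bar 185 mm long, 16 wide, 34 high, square to the row. Origin: on the row's centre line, at bench level, under the bar's middle. Along the row the clips lie 50, 110, 170 and 230 mm from it. x axis along the bar, as the clips' x. The two feet may be at either end of the row
Not all that is in view belongs to the job. What is shaped like the tool_2 but red is not meant.

How it is judged:
By the outcome, as a careful person would: the job done as asked, in the order asked, and still so for the second after the job is handed in, with the robot touching nothing.
It also fails if it takes over 96 s, if anything falls off the work surface, if the arm or the gripper's body presses on something with over 40 N, if the wrist force passes 120 N, or if a joint passes its speed limit or range.

## Working session

There is one attempt and no reset: what is moved stays moved. The work goes in short steps, Python scripts to look and compute and a tool call to move; the robot and the scene stay as the last step left them, time stands still between calls to the robot, and variables do not carry over. Pictures are saved under pics/ and viewed, and the job is handed in when it is done.

Besides the shell and the picture viewer there is one more tool, called as name(argument=value, ...), one argument or row to a line, values as JSON. jog_arm: Moves the arm, as the interface text tells. Its arguments: {"type":"object","properties":{"steps":{"type":"array","items":{"type":"object","properties":{"turn":{"type":"array","items":{"type":"number"}},"dp":{"type":"array","items":{"type":"number"}},"claw":{"type":"number"}}}}},"required":["steps"]}

```bash
mkdir -p pics; cat > h.py <<'E'
import numpy as np, cv2
from workcell import ctrl
def grab(n):
    d=ctrl.get_image(n); np.savez(f'{n}.npz',**d); return d
def save(d,fn,crop=None,s=1):
    im=d['img'][:,:,::-1]
    if crop: x0,y0,x1,y1=crop; im=im[y0:y1,x0:x1]
    im=cv2.resize(im,None,fx=s,fy=s,interpolation=cv2.INTER_CUBIC); cv2.imwrite(fn,im)
def load(n): return dict(np.load(f'{n}.npz'))
def ray(d,u,v):
    f=192/np.tan(np.radians(float(d['fovy']))/2); 
    return np.array([(u-float(d['cx']))/f,(v-float(d['cy']))/f,1])
def px2w(d,u,v,z=None):
    T=np.linalg.inv(d['camera_from_world']); r=T[:3,:3]@ray(d,u,v); o=T[:3,3]
    if z is not None: return o+r*(z-o[2])/r[2]
    return o+r*d['range_z'][int(round(v)),int(round(u))]
E
python3 - <<'E'
from h import *
print(ctrl.get_obs())
for n in('scene','top'):
    d=grab(n); save(d,f'pics/{n}0.png',s=1.5); print(n,d['fovy'],d['cx'],d['cy'],np.round(d['camera_from_world'],3))
E
```

```text
{'t': 0.0, 'qpos': array([-1.36600507e+00,  4.23839405e-01,  1.63066745e+00, -2.25551973e-05,
        1.08859907e+00, -1.90069255e-02]), 'qvel': array([-1.09529154e-03, -3.36474048e-04,  5.52307545e-05,  6.80100737e-04,
        5.93417766e-04,  8.25963822e-04]), 'joint_torque': array([-3.09188828e-03, -5.44631052e+01, -2.73668557e+01,  6.40878431e-02,
        2.27732747e-02, -9.49729861e-05]), 'ee_pos': array([ 138.61856511, -608.90081895,  238.91143207]), 'orientation': array([-1.30580307,  1.04359264, -1.04162443]), 'ft_force': array([ 0.70157679, -0.3851371 , -0.21622073]), 'moment': array([ 0.02668691, -0.04286189, -0.03998065]), 'width': 87.8875921253733}
scene 49.94007453659286 254.42068393088837 184.67724106369096 [[-5.04000e-01 -8.64000e-01  2.10000e-02  1.95229e+02]
 [-3.67000e-01  1.92000e-01 -9.10000e-01  2.65176e+02]
 [ 7.82000e-01 -4.66000e-01 -4.14000e-01  8.49508e+02]
 [ 0.00000e+00  0.00000e+00  0.00000e+00  1.00000e+00]]
top 51.54734669063967 259.79720759751103 191.1479487153057 [[-8.000000e-03 -1.000000e+00  3.000000e-03 -7.899300e+01]
 [-9.940000e-01  8.000000e-03 -1.120000e-01  5.174980e+02]
 [ 1.120000e-01 -4.000000e-03 -9.940000e-01  1.425843e+03]
 [ 0.000000e+00  0.000000e+00  0.000000e+00  1.000000e+00]]
```

View pics/top0.png

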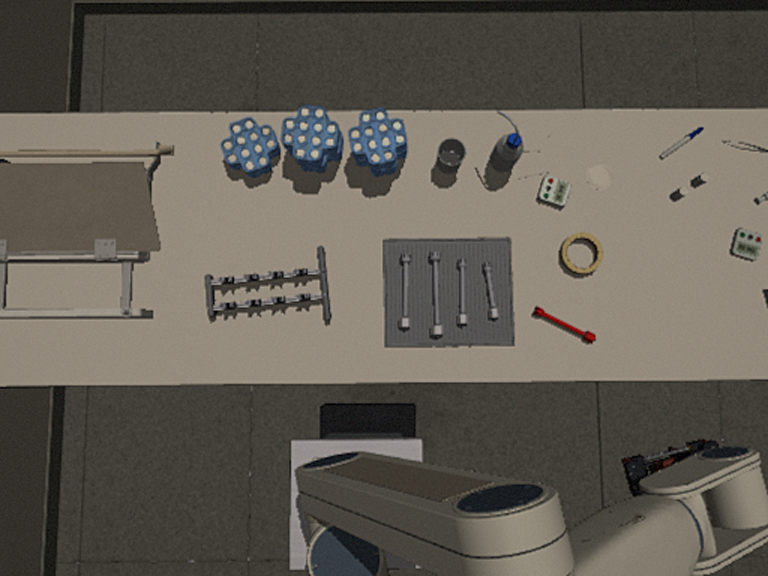

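View pics/scene0.png

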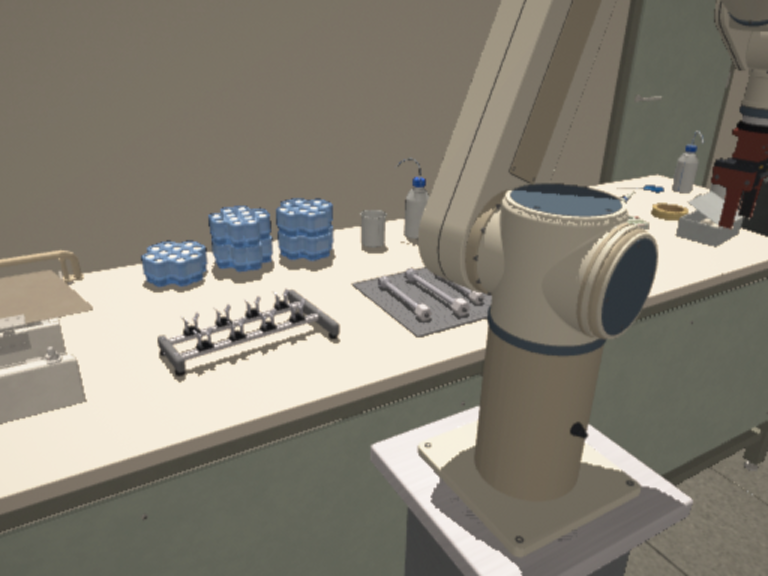

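The top view shows the rack at about (268,290), with the short foot on the left at (210,297) and the long foot on the right at (324,284). The mat holds four tools near columns 404, 436, 462 and 490. The red decoy at (563,324) is off the mat. I'll enlarge these areas.

```bash
python3 - <<'E'
from h import *
d=load('top')
save(d,'pics/rack1.png',(130,155,230,225),8)
save(d,'pics/mat1.png',(250,155,350,230),8)
E
```

```text
(no output)
```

View pics/rack1.png

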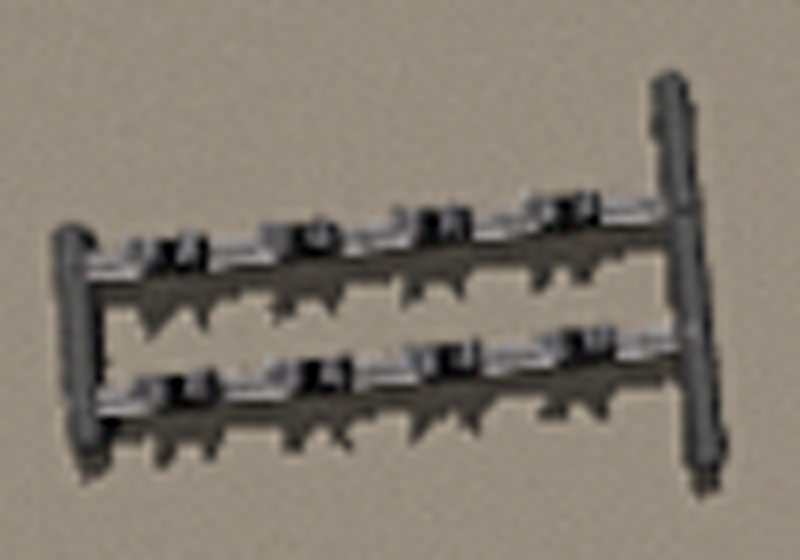

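View pics/mat1.png

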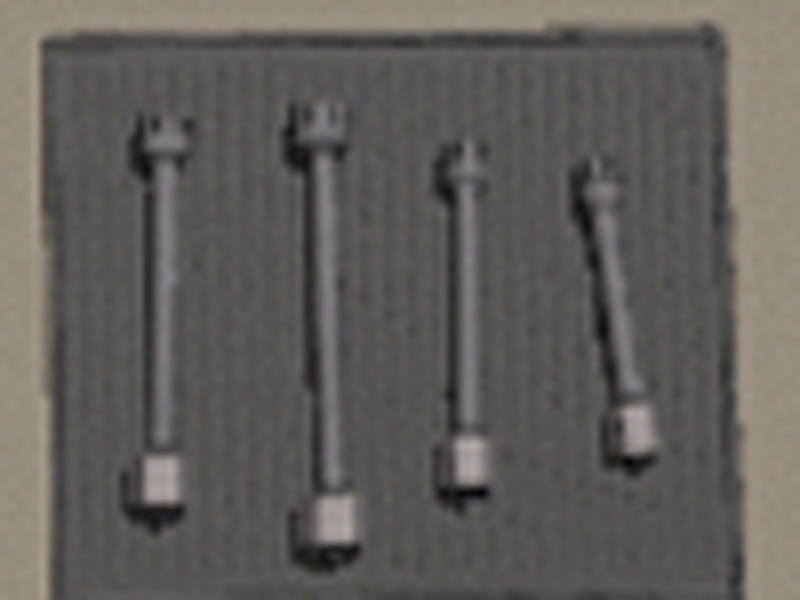

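```bash
python3 - <<'E'
from h import *
from scipy.spatial.transform import Rotation as R
d=load('top')
o=ctrl.get_obs(); print(np.round(R.from_rotvec(o['orientation']).as_matrix(),3))
def c(u,v,z): return px2w(d,(u+.5)/8-.5+u0,(v+.5)/8-.5+155,z)
u0=250
T={3:((168,155),(162,450),15.5),4:((323,152),(331,492),17),2:((467,188),(466,433),14),1:((600,207),(631,395),13)}
for k,(a,b,z) in T.items():
    A=c(*a,z+3);B=c(*b,z+3); print(k,np.round((A+B)[:2]/2,1),np.linalg.norm(A-B).round(1),'dir',np.round((A-B)[:2]/np.linalg.norm(A-B),3))
u0=130
for a,b in (((75,230),(92,455)),((670,78),(707,475))):
    A=c(*a,34);B=c(*b,34);print(np.round((A+B)/2,1),np.linalg.norm(A-B).round(1),np.round((A-B)/np.linalg.norm(A-B),3))
# depth cloud
ys,xs=np.mgrid[155:225,130:230]
P=np.array([px2w(d,x,y) for y,x in zip(ys.ravel(),xs.ravel())]); np.save('rack.npy',P)
Z=P[:,2].reshape(ys.shape)
print(np.histogram(P[:,2],bins=np.arange(-20,90,5)))
z=np.clip((Z+10)/90*255,0,255).astype(np.uint8)
cv2.imwrite('pics/rackz.png',cv2.resize(z,None,fx=8,fy=8,interpolation=cv2.INTER_NEAREST))
E
```

```text
[[ 0.222 -0.     0.975]
 [-0.975  0.001  0.222]
 [-0.001 -1.     0.   ]]
3 [ 513.6 -121.5] 136.8 dir [ 1.    -0.032]
4 [ 503.9 -195.9] 157.3 dir [1.    0.006]
2 [ 508.8 -260.6] 113.7 dir [ 1.    -0.026]
1 [ 512.6 -329.6] 88.3 dir [0.991 0.135]
[497.2 352.8  34. ] 103.4 [0.995 0.1   0.   ]
[525.7  77.9  34. ] 183.3 [0.995 0.096 0.   ]
(array([   0,    7,  428, 2837, 2405,  286,   12,   11,   44,  214,  322,
        176,   44,   21,   18,   51,   60,   35,    8,    0,    0]), array([-20, -15, -10,  -5,   0,   5,  10,  15,  20,  25,  30,  35,  40,
        45,  50,  55,  60,  65,  70,  75,  80,  85]))
```

View pics/rackz.png

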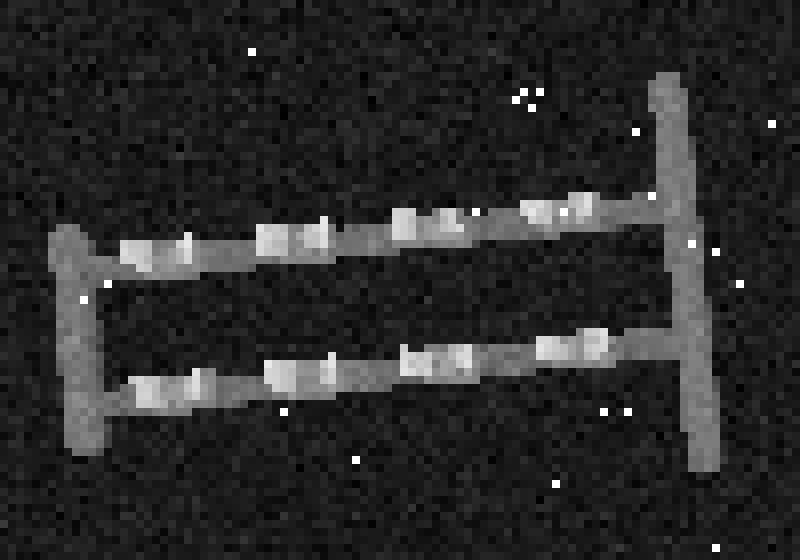

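```bash
python3 - <<'E'
from h import *
from scipy.optimize import minimize
d=load('top'); P=np.load('rack.npy')
ys,xs=np.mgrid[155:225,130:230]; xs=xs.ravel(); ys=ys.ravel()
# feet & jaws: region split in world
m=(P[:,2]>24)&(P[:,2]<75)
# soft fit: rack params x,y,th (short foot at +y side). row dir from short foot to long foot = r ; bar dir = a
def parts(p):
    a=np.array([np.cos(p[2]),np.sin(p[2])]); r=np.array([np.sin(p[2]),-np.cos(p[2])]); c=np.array(p[:2])
    out=[(c,52.5,8,0,34),(c+280*r,92.5,8,0,34)]
    return a,r,out
# render silhouette by footprints of feet at z=34 (supersampled) & compare with depth mask
ss=4
uu,vv=np.meshgrid((np.arange(100*ss)+.5)/ss-.5+130,(np.arange(70*ss)+.5)/ss-.5+155)
T=np.linalg.inv(d['camera_from_world']); f=192/np.tan(np.radians(float(d['fovy']))/2)
D=np.stack([(uu-float(d['cx']))/f,(vv-float(d['cy']))/f,np.ones_like(uu)],-1)@T[:3,:3].T; o=T[:3,3]
def W(z): return (o+D*((z-o[2])/D[...,2])[...,None])[...,:2]
layers=[W(z) for z in (5,15,25,34)]
M=((P[:,2]>15)&(P[:,2]<80)).reshape(70,100).astype(float)
M=cv2.medianBlur(M.astype(np.uint8),3).astype(float)
a0,r0,_=parts([497,355,.1])
def cost(p):
    a,r,pt=parts(p)
    S=np.zeros(uu.shape,bool)
    for L in layers:
        for c,hl,hw,_,_ in pt:
            q=L-c; S|=(abs(q@a)<hl)&(abs(q@r)<hw)
    S=S.reshape(70,ss,100,ss).mean((1,3))
    L=layers[-1].reshape(70,ss,100,ss,2).mean((1,3))
    c0=np.array([497,355]); s=(L-c0)@r0
    reg=(s<14)|(s>264)
    return (abs(S-M)[reg]).sum()
best=min((minimize(cost,x0,method='Nelder-Mead',options=dict(initial_simplex=np.array(x0)+np.array([[0,0,0],[4,0,0],[0,4,0],[0,0,.02]])) ) for x0 in ([497,354,.1],[499,352,.1],[495,356,.1],[497,354,.09])),key=lambda r:r.fun)
print(best.x,best.fun)
p=best.x;a,r,_=parts(p)
for s in (50,110,170,230): print(s,np.round(p[:2]+s*r,1))
# jaws check
J=(P[:,2]>53)&(P[:,2]<75); q=P[J][:,:2]-p[:2]; s=q@r; t=q@a
for k in (50,110,170,230):
    for sg in (1,-1):
        w=(abs(s-k)<25)&(sg*t>0); print(k,sg,(s[w].min()+s[w].max())/2-k, s[w].mean()-k,t[w].mean(),w.sum(),P[J][w][:,2].max().round(0))
E
```

```text
[4.99303339e+02 3.59151219e+02 1.05795161e-01] 84.4375
50 [504.6 309.4]
110 [510.9 249.8]
170 [517.3 190.1]
230 [523.6 130.4]
50 1 0.9166672422412105 -2.5702504469259395 30.53348735646867 20 72.0
50 -1 -0.9303272090947416 -2.9538864004088836 -31.113379282308593 20 70.0
110 1 1.88109521218162 -1.0192679176410735 30.19583387395771 26 71.0
110 -1 -0.10683069801271472 -3.245549626211101 -30.931254125078908 22 73.0
170 1 1.7080625809427374 -2.353755140631961 30.127617984673186 18 67.0
170 -1 0.16595935115557836 -2.5953818971905207 -32.04791199583472 20 71.0
230 1 -0.4099124980990041 -1.585679245908409 29.838267763542312 18 72.0
230 -1 0.940321786260256 0.5429011930746981 -32.62443362903212 22 71.0
```

```bash
cat > ov.py <<'E'
from h import *
def proj(d,p):
    c=d['camera_from_world']@np.append(p,1); f=192/np.tan(np.radians(float(d['fovy']))/2)
    return np.array([f*c[0]/c[2]+float(d['cx']),f*c[1]/c[2]+float(d['cy'])])
def over(d,fn,crop,s,lines):
    x0,y0,x1,y1=crop; im=cv2.resize(d['img'][y0:y1,x0:x1,::-1],None,fx=s,fy=s,interpolation=cv2.INTER_CUBIC)
    for A,B,col in lines:
        a,b=[tuple(int(round(q)) for q in (proj(d,P)+.5-np.array([x0,y0]))*s-.5) for P in (A,B)]
        cv2.line(im,a,b,col,1)
    cv2.imwrite(fn,im)
E
python3 - <<'E'
from ov import *
t,s=load('top'),load('scene')
th=.106;a=np.array([np.cos(th),np.sin(th),0]);r=np.array([np.sin(th),-np.cos(th),0]);c=np.array([499.3,359.2,0]);z=np.array([0,0,1.])
L=[]
for k,h in((0,52.5),(280,92.5)):
    q=[c+k*r+34*z+i*h*a+j*8*r for i,j in((1,1),(1,-1),(-1,-1),(-1,1))]
    L+=[(q[i],q[(i+1)%4],(0,0,255)) for i in range(4)]
for k in(50,110,170,230):
    for sg in(1,-1): L+=[(c+k*r+66*z+sg*31*a-13.5*r,c+k*r+66*z+sg*31*a+13.5*r,(0,255,0))]
    L+=[(c+k*r+50*z-50*a,c+k*r+50*z+50*a,(255,255,0))]
T={3:((513.6,-121.5),-.032,15.5,136,25),4:((503.9,-195.9),.006,17,158,28),2:((508.8,-260.6),-.026,14,114,22),1:((512.6,-329.6),.135,13,92,20)}
M=[]
for (p,an,h,l,w) in T.values():
    p=np.array([*p,h]);u=np.array([np.cos(an),np.sin(an),0]);n=np.array([-u[1],u[0],0])
    for e0,e1,b in((-l/2,l/2,6),(l/2,l/2+22,w/2),(-l/2-22,-l/2,w/2),(-l/2-28,-l/2-22,5)):
        q=[p+e0*u+b*n,p+e1*u+b*n,p+e1*u-b*n,p+e0*u-b*n]; M+=[(q[i],q[(i+1)%4],(0,255,0)) for i in range(4)]
over(t,'pics/o1.png',(130,155,230,225),8,L)
over(t,'pics/o2.png',(250,155,350,230),8,M)
over(s,'pics/o3.png',(100,185,235,255),6,L)
E
```

```text
(no output)
```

View pics/o1.png

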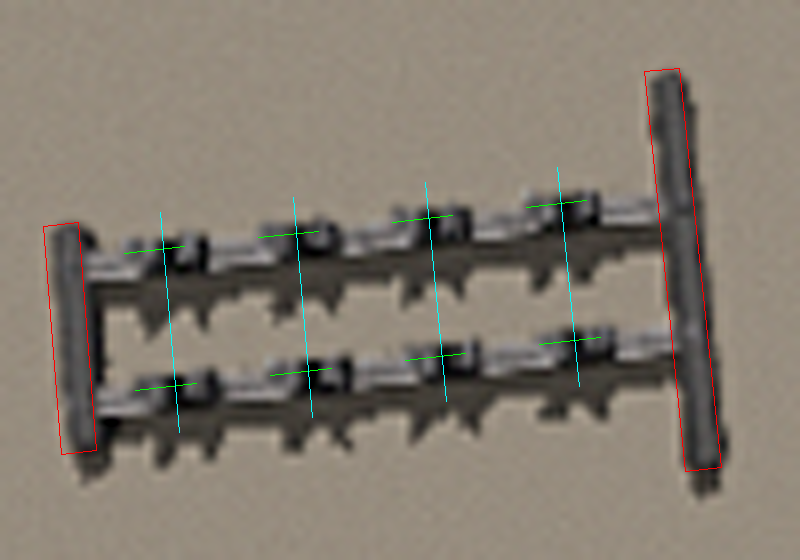

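View pics/o2.png

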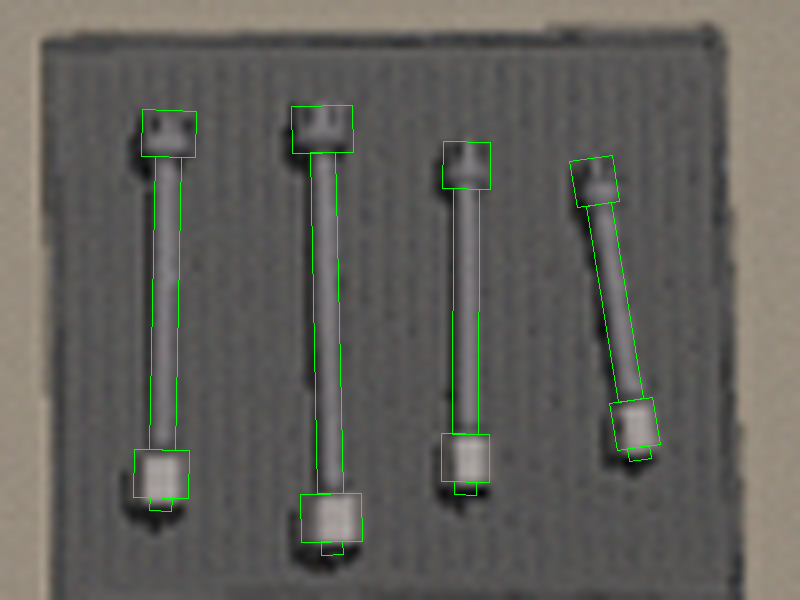

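View pics/o3.png

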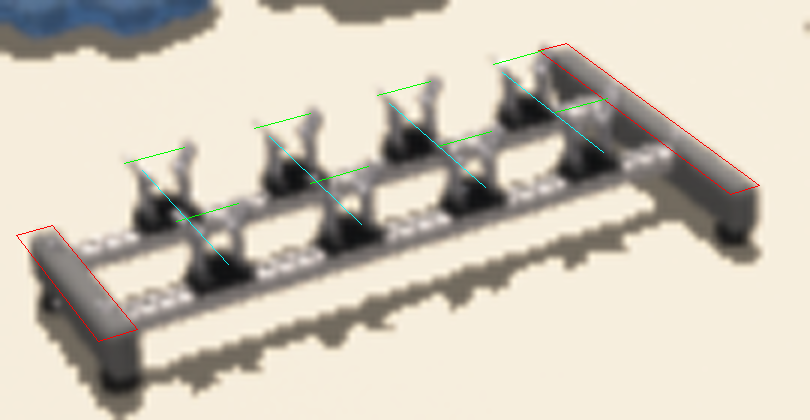

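Tools from left to right are tool_3, tool_4, tool_2 and tool_1, all with heads toward +x, and the overlay fits them well. The rack overlay sits about 1.5 mm too far toward the short foot, so I corrected it. Now I'll move over tool_1.

jog_arm(
  steps=[
    {"dp": [0.9,0.7,0],"turn": [0,0,0],"claw": 0.5},
    {"dp": [0.9,0.7,0],"turn": [0,0,0],"claw": 0.5},
    {"dp": [0.9,0.7,0],"turn": [0,0,0],"claw": 0.5},
  ],
)

```text
t: 0.35
ee_pos: [213.3, -549.5, 238.2]
orientation: [-1.304, 1.043, -1.039]
ft_force: [0.1, -0.1, -0.6]
width: 70.9
```

jog_arm(
  steps=[
    {"dp": [1,0.72,-0.3],"turn": [0,0,-0.028],"claw": 0.5},
    {"dp": [1,0.72,-0.3],"turn": [0,0,-0.028],"claw": 0.5},
    {"dp": [1,0.72,-0.3],"turn": [0,0,-0.028],"claw": 0.5},
  ],
)

```text
t: 0.6
ee_pos: [295.1, -489.4, 213.1]
orientation: [-1.266, 1.109, -1.103]
ft_force: [0.5, -0.5, -0.8]
width: 51.7
```

jog_arm(
  steps=[
    {"dp": [1,0.72,-0.3],"turn": [0,0,0],"claw": 0.45},
    {"dp": [1,0.72,-0.3],"turn": [0,0,0],"claw": 0.45},
    {"dp": [1,0.72,-0.3],"turn": [0,0,0],"claw": 0.45},
  ],
)

```text
t: 0.85
ee_pos: [377.1, -429.2, 187.9]
orientation: [-1.266, 1.109, -1.1]
ft_force: [-0.2, 0.3, -0.2]
width: 39.7
```

jog_arm(
  steps=[
    {"dp": [1,0.75,-0.5],"turn": [0,0,0],"claw": 0.45},
    {"dp": [1,0.75,-0.5],"turn": [0,0,0],"claw": 0.45},
    {"dp": [1,0.75,-0.5],"turn": [0,0,0],"claw": 0.45},
  ],
)

```text
t: 1.1
ee_pos: [458.6, -367.2, 146.5]
orientation: [-1.266, 1.109, -1.098]
ft_force: [-0.2, 0.1, 0.4]
width: 39.6
```

jog_arm(
  steps=[
    {"dp": [0.68,0.47,-0.8],"turn": [0,0,0],"claw": 0.45},
    {"dp": [0.68,0.47,-0.8],"turn": [0,0,0],"claw": 0.45},
    {"dp": [0.68,0.47,-0.8],"turn": [0,0,0],"claw": 0.45},
    {"dp": [0.68,0.47,-0.8],"turn": [0,0,0],"claw": 0.45},
  ],
)

```text
t: 1.43
ee_pos: [512.9, -327.4, 79.8]
orientation: [-1.268, 1.111, -1.092]
ft_force: [-0.7, 0.0, 0.6]
width: 39.5
```

```bash
cat > go.py <<'E'
import sys
from h import *
from scipy.spatial.transform import Rotation as R
def need(x,y,z,yaw):
    o=ctrl.get_obs(); p=o['ee_pos']; r=R.from_rotvec(o['orientation'])
    zt=np.array([np.cos(yaw),np.sin(yaw),0]); yt=np.array([0,0,-1.]); xt=np.cross(yt,zt)
    t=(R.from_matrix(np.c_[xt,yt,zt])*r.inv()).as_rotvec()/np.pi
    print('t',round(o['t'],2),'pos',np.round(p,1),'w',round(o['width'],1),'f',np.round(o['ft_force'],1),'q6',o['qpos'][[0,5]].round(2),'dp',np.round((np.array([x,y,z])-p)/80,3),'turn',t.round(4))
if __name__=='__main__': need(*map(float,sys.argv[1:5]))
E
python3 go.py 512.6 -329.6 22 .135
python3 - <<'E'
from h import *
d=grab('top'); save(d,'pics/m2.png',(280,150,380,225),8)
d=grab('scene'); save(d,'pics/s2.png',s=1.5)
E
```

```text
t 1.43 pos [ 512.9 -327.4   79.8] w 39.5 f [-0.7  0.   0.6] q6 [-0.59  0.83] dp [-0.004 -0.027 -0.722] turn [-0.0037 -0.0016 -0.0028]
```

View pics/m2.png

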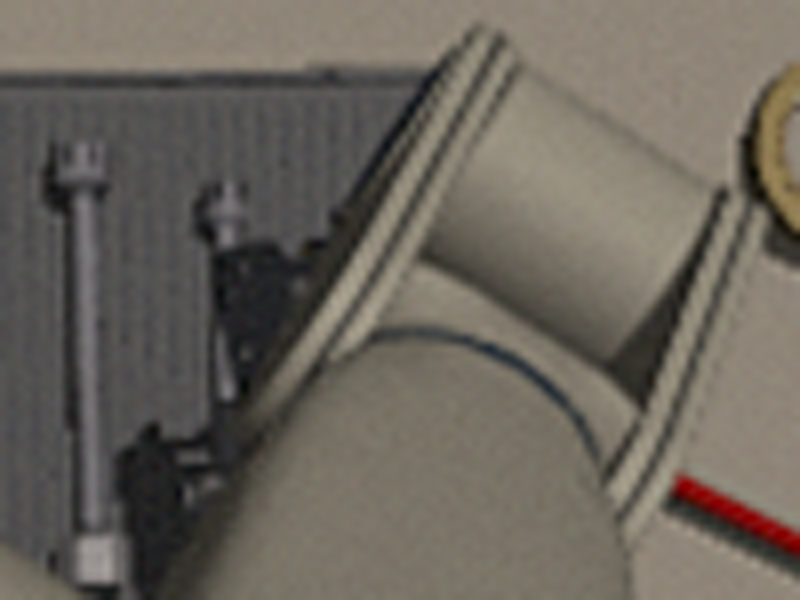

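View pics/s2.png

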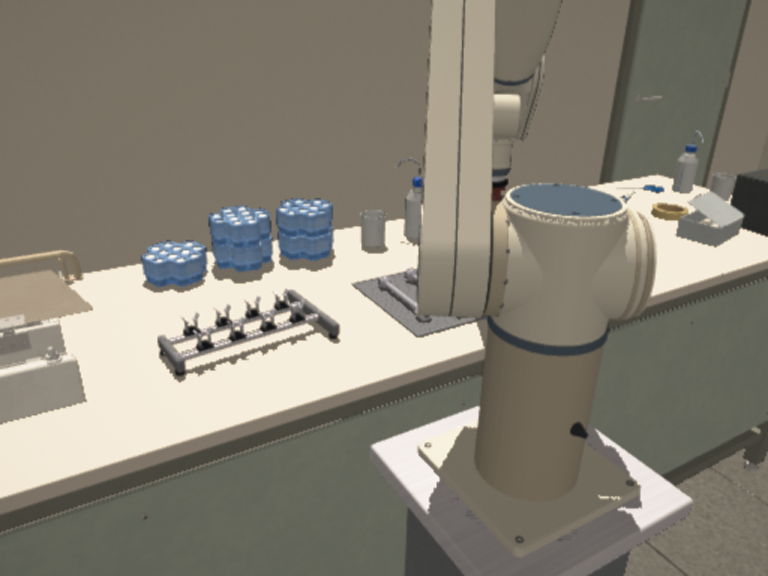

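The arm blocks the view of tool_1, but the fingers appear to straddle it at about (375,340), and tool_2 beside them is clear. I'll descend on the measured pose and grip.

jog_arm(
  steps=[
    {"dp": [0,-0.027,-0.4],"turn": [-0.004,-0.002,-0.003],"claw": 0.45},
    {"dp": [0,-0.027,-0.65],"turn": [-0.004,-0.002,-0.003],"claw": 0.45},
    {"dp": [0,-0.027,-0.72],"turn": [-0.004,-0.002,-0.003],"claw": 0.45},
    {"dp": [0,-0.027,-0.72],"turn": [-0.004,-0.002,-0.003],"claw": 0.45},
    {"dp": [0,-0.027,-0.72],"turn": [-0.004,-0.002,-0.003],"claw": 0},
    {"dp": [0,-0.027,-0.72],"turn": [-0.004,-0.002,-0.003],"claw": 0},
    {"dp": [0,-0.027,-0.72],"turn": [-0.004,-0.002,-0.003],"claw": 0},
    {"dp": [0,-0.027,-0.72],"turn": [-0.004,-0.002,-0.003],"claw": 0},
    {"dp": [0,-0.027,-0.72],"turn": [-0.004,-0.002,-0.003],"claw": 0},
    {"dp": [0,-0.027,-0.72],"turn": [-0.004,-0.002,-0.003],"claw": 0},
  ],
)

```text
t: 2.37
ee_pos: [513.1, -332.3, 25.9]
orientation: [-1.268, 1.105, -1.117]
ft_force: [-0.8, 0.8, 5.4]
width: 11.3
```

```bash
python3 go.py 512.6 -329.6 22 .135
```

```text
t 2.37 pos [ 513.1 -332.3   25.9] w 11.3 f [-0.8  0.8  5.4] q6 [-0.59  0.85] dp [-0.006  0.034 -0.049] turn [0.0014 0.0018 0.0009]
```

jog_arm(
  steps=[
    {"dp": [0,0,0.4],"turn": [0,0,0],"claw": 0},
    {"dp": [0,0,0.8],"turn": [0,0,0],"claw": 0},
    {"dp": [0,0,0.8],"turn": [0,0,0],"claw": 0},
    {"dp": [0,0,0.8],"turn": [0,0,0],"claw": 0},
  ],
)

```text
t: 2.7
ee_pos: [514.3, -333.0, 91.8]
orientation: [-1.268, 1.102, -1.12]
ft_force: [-0.6, -1.3, -1.6]
width: 10.8
```

```bash
python3 go.py 504.3 307.9 130 .102; python3 - <<'E'
from h import *
d=grab('top'); save(d,'pics/m3.png',(280,150,380,225),8)
E
```

```text
t 2.7 pos [ 514.3 -333.    91.8] w 10.8 f [-0.6 -1.3 -1.6] q6 [-0.59  0.84] dp [-0.124  8.012  0.478] turn [ 0.0021  0.0028 -0.0097]
```

View pics/m3.png

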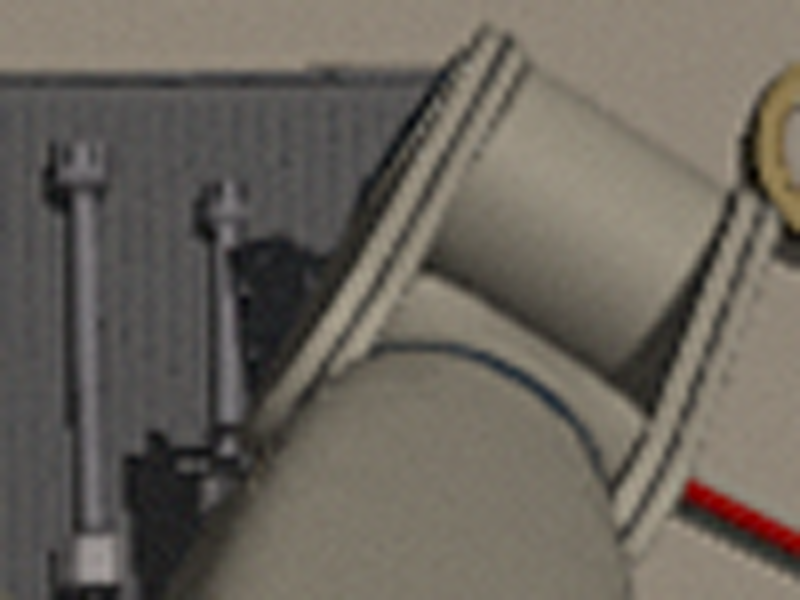

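jog_arm(
  steps=[
    {"dp": [0,0.5,0.5],"turn": [0.002,0.003,-0.01],"claw": 0},
    {"dp": [0,1,0.5],"turn": [0.002,0.003,-0.01],"claw": 0},
    {"dp": [0,1,0.5],"turn": [0.002,0.003,-0.01],"claw": 0},
  ],
)

```text
t: 3.0
ee_pos: [512.3, -248.7, 130.1]
orientation: [-1.256, 1.139, -1.129]
ft_force: [-0.2, 0.5, -1.0]
width: 11.4
```

jog_arm(
  steps=[
    {"dp": [0,0.5,0],"turn": [0,0,0],"claw": 0},
    {"dp": [0,1,0],"turn": [0,0,0],"claw": 0},
  ],
)

```text
t: 3.17
ee_pos: [511.5, -168.3, 128.9]
orientation: [-1.256, 1.142, -1.129]
ft_force: [0.3, 0.1, -1.0]
width: 11.2
```

jog_arm(
  steps=[
    {"dp": [0,0.5,0],"turn": [0,0,0],"claw": 0},
    {"dp": [0,1,0],"turn": [0,0,0],"claw": 0},
  ],
)

```text
t: 3.33
ee_pos: [509.8, -86.5, 127.3]
orientation: [-1.258, 1.144, -1.128]
ft_force: [0.8, 0.2, -0.8]
width: 11.2
```

jog_arm(
  steps=[
    {"dp": [0,0.5,0],"turn": [0,0,0],"claw": 0},
    {"dp": [0,1,0],"turn": [0,0,0],"claw": 0},
  ],
)

```text
t: 3.5
ee_pos: [508.1, -4.6, 125.6]
orientation: [-1.26, 1.147, -1.126]
ft_force: [1.3, -0.1, -1.2]
width: 10.9
```

jog_arm(
  steps=[
    {"dp": [0,0.5,0],"turn": [0,0,0],"claw": 0},
    {"dp": [0,1,0],"turn": [0,0,0],"claw": 0},
  ],
)

```text
t: 3.67
ee_pos: [506.3, 77.2, 123.9]
orientation: [-1.263, 1.149, -1.124]
ft_force: [0.3, 0.4, -1.2]
width: 11.1
```

jog_arm(
  steps=[
    {"dp": [0,0.5,0],"turn": [0,0,0],"claw": 0},
    {"dp": [0,1,0],"turn": [0,0,0],"claw": 0},
  ],
)

```text
t: 3.83
ee_pos: [504.7, 158.9, 122.2]
orientation: [-1.266, 1.15, -1.123]
ft_force: [0.2, -1.8, -0.4]
width: 11.1
```

```bash
python3 go.py 504.3 307.9 130 .102
```

```text
t 3.83 pos [504.7 158.9 122.2] w 11.1 f [ 0.2 -1.8 -0.4] q6 [0.28 1.74] dp [-0.005  1.863  0.098] turn [-0.0009 -0.0061  0.0004]
```

jog_arm(
  steps=[
    {"dp": [0,0.5,0.1],"turn": [-0.001,-0.006,0],"claw": 0},
    {"dp": [0,1,0.1],"turn": [-0.001,-0.006,0],"claw": 0},
  ],
)

```text
t: 4.0
ee_pos: [503.2, 240.6, 129.0]
orientation: [-1.258, 1.135, -1.134]
ft_force: [0.5, 0.3, -1.3]
width: 10.9
```

jog_arm(
  steps=[
    {"dp": [0,0.5,0],"turn": [0,0,0],"claw": 0},
    {"dp": [0,0.85,0],"turn": [0,0,0],"claw": 0},
    {"dp": [0,0.85,0],"turn": [0,0,0],"claw": 0},
    {"dp": [0,0.85,0],"turn": [0,0,0],"claw": 0},
  ],
)

```text
t: 4.33
ee_pos: [502.0, 309.4, 127.2]
orientation: [-1.262, 1.134, -1.132]
ft_force: [-0.5, -1.1, -0.3]
width: 11.6
```

```bash
python3 go.py 504.3 307.9 95 .102;  python3 - <<'E'
from h import *
d=grab('top'); save(d,'pics/m4.png',(120,145,245,230),6)
d=grab('scene'); save(d,'pics/s4.png',(60,130,260,280),4)
E
```

```text
t 4.33 pos [502.  309.4 127.2] w 11.6 f [-0.5 -1.1 -0.3] q6 [0.53 2.  ] dp [ 0.029 -0.018 -0.403] turn [ 0.001  -0.0014 -0.0008]
```

View pics/m4.png

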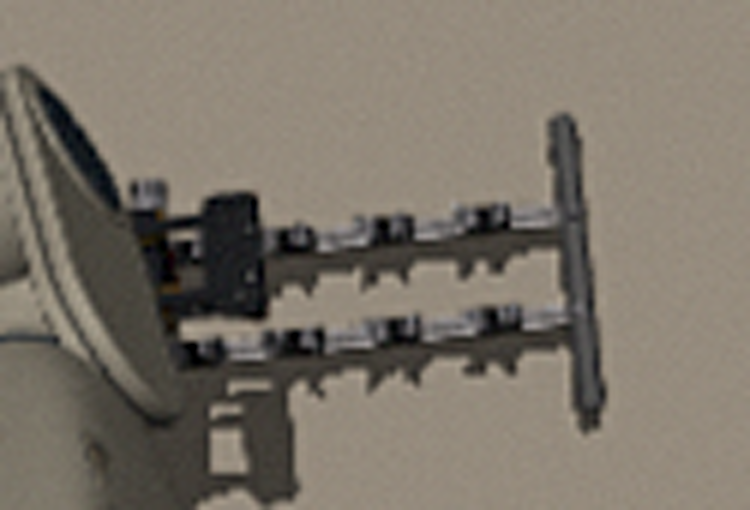

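View pics/s4.png

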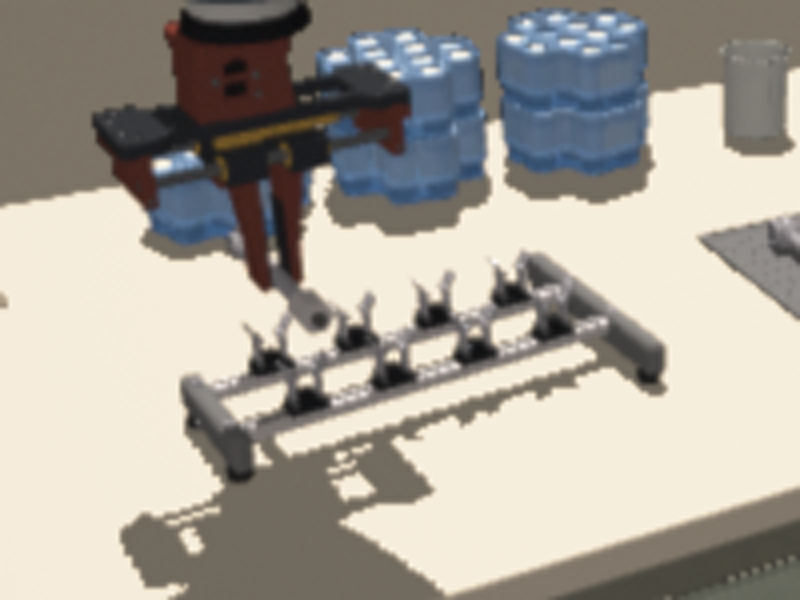

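```bash
python3 - <<'E'
from ov import *
t,s=load('top'),load('scene')
a=np.array([np.cos(.102),np.sin(.102),0]); c=np.array([502,309.4,0])
for z in(111,115,119,123):
    p=c+[0,0,z]
    print(z,'hexend scene',np.round((proj(s,p-68*a)-[60,130])*4,0),'stub',np.round((proj(s,p-74*a)-[60,130])*4,0),'head top tip',np.round((proj(t,p+68*a)-[120,145])*6,0),'head start',np.round((proj(t,p+46*a)-[120,145])*6,0))
save(t,'pics/m4b.png',(130,165,160,190),20); save(s,'pics/s4b.png',(110,180,160,220),15)
E
```

```text
111 hexend scene [313. 322.] stub [317. 326.] head top tip [147. 176.] head start [150. 213.]
115 hexend scene [312. 316.] stub [316. 320.] head top tip [145. 175.] head start [148. 212.]
119 hexend scene [312. 310.] stub [316. 314.] head top tip [143. 173.] head start [146. 211.]
123 hexend scene [311. 304.] stub [315. 308.] head top tip [141. 172.] head start [144. 210.]
```

View pics/m4b.png

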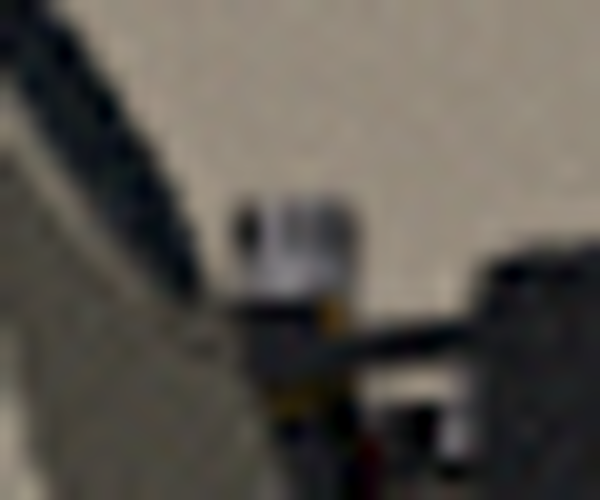

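View pics/s4b.png

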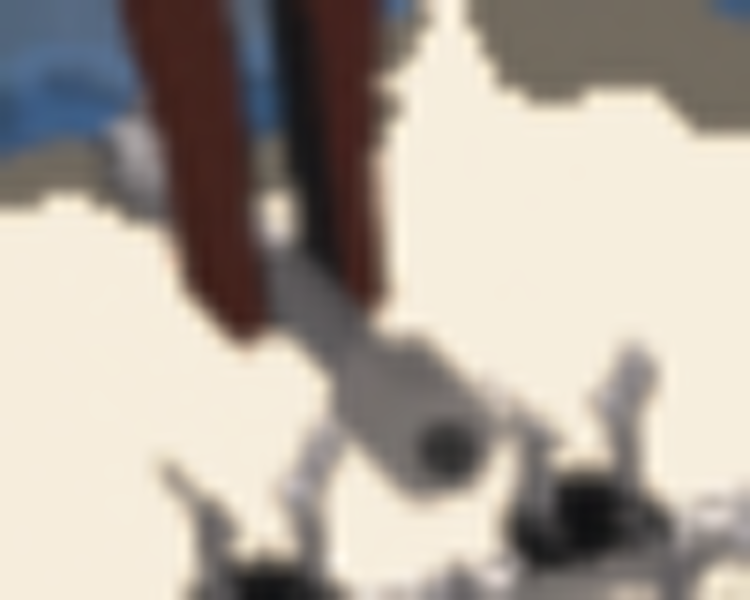

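jog_arm(
  steps=[
    {"dp": [0.066,0,-0.2],"turn": [0.001,-0.001,-0.001],"claw": 0},
    {"dp": [0.066,0,-0.42],"turn": [0.001,-0.001,-0.001],"claw": 0},
    {"dp": [0.066,0,-0.42],"turn": [0.001,-0.001,-0.001],"claw": 0},
    {"dp": [0.066,0,-0.42],"turn": [0.001,-0.001,-0.001],"claw": 0},
    {"dp": [0.066,0,-0.42],"turn": [0.001,-0.001,-0.001],"claw": 0},
  ],
)

```text
t: 4.85
ee_pos: [507.7, 306.4, 94.4]
orientation: [-1.255, 1.138, -1.137]
ft_force: [0.2, -0.5, -0.9]
width: 11.1
```

```bash
python3 go.py 507.3 309.3 75 .102;  python3 - <<'E'
from h import *
d=grab('top'); save(d,'pics/m5.png',(125,160,165,190),18)
d=grab('scene'); save(d,'pics/s5.png',(100,180,160,240),10)
E
```

```text
t 4.85 pos [507.7 306.4  94.4] w 11.1 f [ 0.2 -0.5 -0.9] q6 [0.52 2.  ] dp [-0.005  0.037 -0.243] turn [ 0.0001 -0.0005  0.0015]
```

View pics/s5.png

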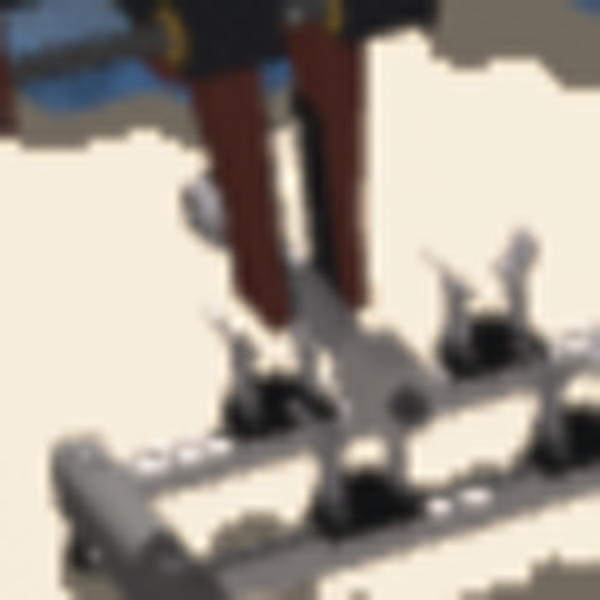

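View pics/m5.png

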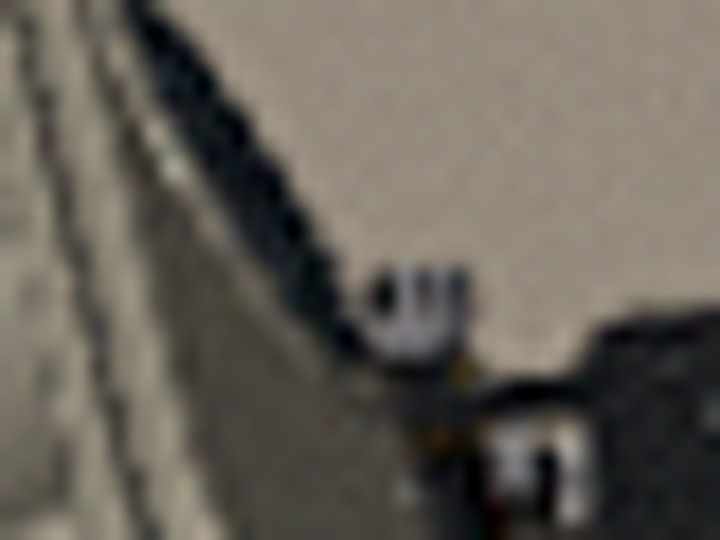

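```bash
python3 - <<'E'
from ov import *
t,s=load('top'),load('scene')
a=np.array([np.cos(.102),np.sin(.102),0]); c=np.array([507.7,306.4,0])
for z in(79,83,87):
    p=c+[0,0,z]
    q=proj(s,p-74*a);h=proj(t,p+68*a+[0,0,8])
    print(z,'stub',np.round((q+.5-[100,180])*10-.5,0),'head top tip',np.round((h+.5-[125,160])*18-.5,0))
# jaws tips pred
th=.102;a=np.array([np.cos(th),np.sin(th),0]);r=np.array([np.sin(th),-np.cos(th),0])
for C in((504.3,307.9),(510.4,248.2)):
  for sg in(1,-1):
    print([np.round((proj(s,np.array([*C,66])+sg*31*a+k*r)+.5-[100,180])*10-.5,0) for k in(-13.5,13.5)])
E
```

```text
79 stub [414. 421.] head top tip [410. 256.]
83 stub [413. 407.] head top tip [404. 252.]
87 stub [411. 392.] head top tip [399. 249.]
[array([214., 321.]), array([313., 295.])]
[array([300., 418.]), array([402., 389.])]
[array([431., 263.]), array([524., 238.])]
[array([524., 354.]), array([620., 327.])]
```

The scene view shows the stub end at (410,403) and the jaw tips at (212,315) and (525,240), which agree with the predictions to about 1 mm. I'll shift slightly and lower into the mouth.

jog_arm(
  steps=[
    {"dp": [-0.025,0.027,-0.1],"turn": [0,0,0.001],"claw": 0},
    {"dp": [-0.025,0.027,-0.2],"turn": [0,0,0.001],"claw": 0},
    {"dp": [-0.025,0.027,-0.2],"turn": [0,0,0.001],"claw": 0},
    {"dp": [-0.025,0.027,-0.2],"turn": [0,0,0.001],"claw": 0},
  ],
)

```text
t: 5.28
ee_pos: [505.5, 309.1, 78.3]
orientation: [-1.257, 1.135, -1.134]
ft_force: [-0.2, -0.1, -0.6]
width: 10.8
```

```bash
python3 go.py 505.8 308.5 60 .102
```

```text
t 5.28 pos [505.5 309.1  78.3] w 10.8 f [-0.2 -0.1 -0.6] q6 [0.53 2.  ] dp [ 0.004 -0.007 -0.229] turn [ 0.0001 -0.0005  0.0003]
```

jog_arm(
  steps=[
    {"dp": [0,0,-0.08],"turn": [0,0,0],"claw": 0},
    {"dp": [0,0,-0.16],"turn": [0,0,0],"claw": 0},
    {"dp": [0,0,-0.22],"turn": [0,0,0],"claw": 0},
    {"dp": [0,0,-0.22],"turn": [0,0,0],"claw": 0},
  ],
)

```text
t: 5.62
ee_pos: [505.9, 308.2, 60.3]
orientation: [-1.257, 1.134, -1.134]
ft_force: [1.8, -5.2, -1.6]
width: 11.2
```

jog_arm(
  steps=[
    {"dp": [0,0,-0.05],"turn": [0,0,0],"claw": 0},
    {"dp": [0,0,-0.07],"turn": [0,0,0],"claw": 0},
    {"dp": [0,0,-0.07],"turn": [0,0,0],"claw": 0},
  ],
)

```text
t: 5.87
ee_pos: [507.2, 308.3, 57.7]
orientation: [-1.256, 1.133, -1.135]
ft_force: [-5.0, -7.3, 29.5]
width: 11.6
```

```bash
python3 - <<'E'
from h import *
d=grab('scene'); save(d,'pics/s6.png',(100,180,160,240),10)
E
```

```text
(no output)
```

View pics/s6.png

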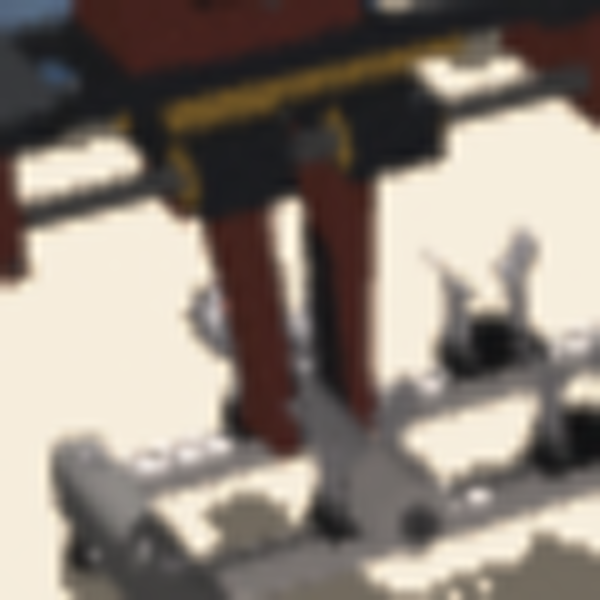

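jog_arm(
  steps=[
    {"dp": [0,0,0.02],"turn": [0,0,0],"claw": 0.3},
    {"dp": [0,0,0.02],"turn": [0,0,0],"claw": 0.3},
    {"dp": [0,0,0.02],"turn": [0,0,0],"claw": 0.3},
    {"dp": [0,0,0.02],"turn": [0,0,0],"claw": 0.3},
    {"dp": [0,0,0.4],"turn": [0,0,0],"claw": 0.3},
    {"dp": [0,0,0.9],"turn": [0,0,0],"claw": 0.3},
    {"dp": [0,0,0.9],"turn": [0,0,0],"claw": 0.3},
  ],
)

```text
t: 6.5
ee_pos: [510.2, 310.2, 135.0]
orientation: [-1.247, 1.129, -1.136]
ft_force: [1.1, 0.5, 0.4]
width: 26.4
```

jog_arm(
  steps=[
    {"dp": [0,-0.5,0.2],"turn": [0,0,0],"claw": 0.4},
    {"dp": [0,-1,0.2],"turn": [0,0,0],"claw": 0.4},
  ],
)

```text
t: 6.67
ee_pos: [512.1, 232.2, 153.4]
orientation: [-1.243, 1.123, -1.134]
ft_force: [1.0, -1.0, -0.1]
width: 34.1
```

jog_arm(
  steps=[
    {"dp": [0,-0.5,0],"turn": [0,0,0],"claw": 0.4},
    {"dp": [0,-1,0],"turn": [0,0,0],"claw": 0.4},
  ],
)

```text
t: 6.83
ee_pos: [512.3, 151.1, 153.6]
orientation: [-1.243, 1.121, -1.133]
ft_force: [1.3, 0.2, 0.3]
width: 35.5
```

jog_arm(
  steps=[
    {"dp": [0,-0.5,0],"turn": [0,0,0],"claw": 0.4},
    {"dp": [0,-1,0],"turn": [0,0,0],"claw": 0.4},
  ],
)

```text
t: 7.0
ee_pos: [511.9, 69.5, 153.3]
orientation: [-1.243, 1.121, -1.133]
ft_force: [1.8, -0.0, 0.0]
width: 35.1
```

jog_arm(
  steps=[
    {"dp": [0,-0.5,0],"turn": [0,0,0],"claw": 0.4},
    {"dp": [0,-1,0],"turn": [0,0,0],"claw": 0.4},
  ],
)

```text
t: 7.17
ee_pos: [511.4, -12.4, 152.9]
orientation: [-1.243, 1.121, -1.132]
ft_force: [0.1, -0.1, -0.0]
width: 35.3
```

```bash
python3 go.py 508.8 -260.6 90 -.026; python3 - <<'E'
from ov import *
t,s=grab('top'),grab('scene')
th=.102;a=np.array([np.cos(th),np.sin(th),0]);r=np.array([np.sin(th),-np.cos(th),0]);z=np.array([0,0,1.])
M=[]
for C in((504.3,307.9),(510.4,248.2),(516.6,188.6),(522.7,128.9)):
    p=np.array([*C,50]);l,w=92,20
    for e0,e1,b in((-l/2,l/2,6),(l/2,l/2+22,w/2),(-l/2-22,-l/2,w/2),(-l/2-28,-l/2-22,5)):
        q=[p+e0*a+b*r,p+e1*a+b*r,p+e1*a-b*r,p+e0*a-b*r]; M+=[(q[i],q[(i+1)%4],(0,255,0)) for i in range(4)]
    if C[0]<505: N=list(M)
over(t,'pics/o4.png',(130,155,230,225),8,N)
over(s,'pics/o5.png',(100,185,180,255),8,N)
E
```

```text
t 7.17 pos [511.4 -12.4 152.9] w 35.3 f [ 0.1 -0.1 -0. ] q6 [-0.05  1.4 ] dp [-0.032 -3.103 -0.786] turn [-0.0017  0.0049 -0.0428]
```

View pics/o4.png

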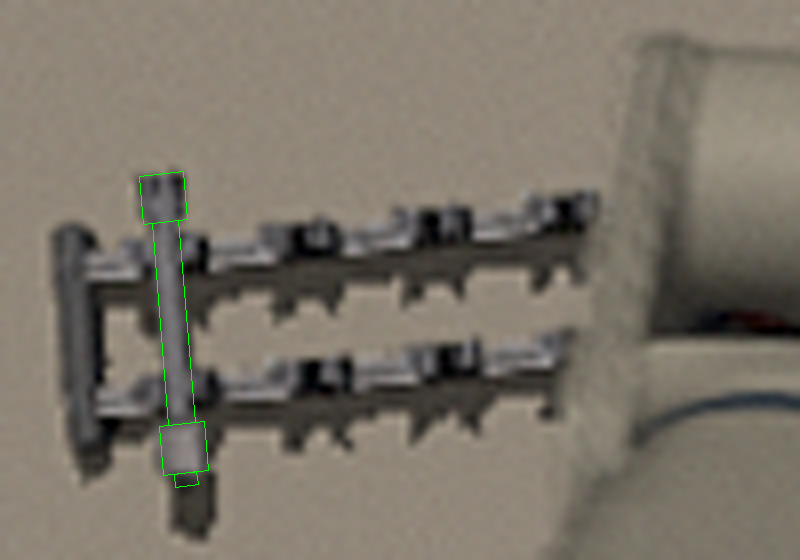

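View pics/o5.png

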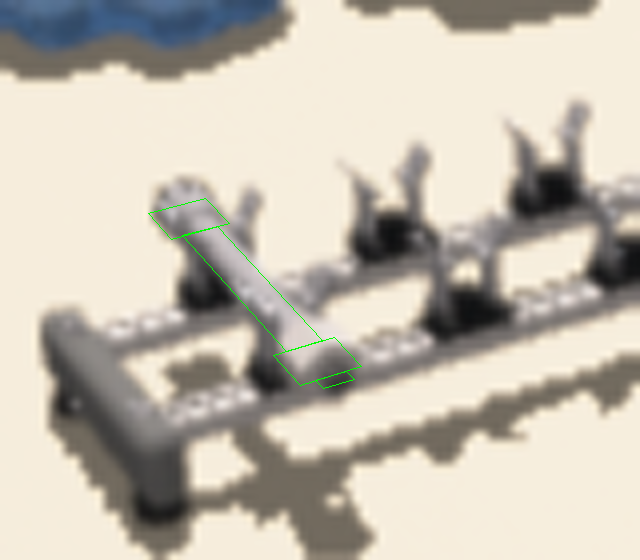

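Tool_1 is seated level in the short-foot clip. The overlay matches its head at (163,197) and hex at (184,447). Next is tool_2.

jog_arm(
  steps=[
    {"dp": [-0.03,-0.5,0],"turn": [-0.002,0.005,-0.043],"claw": 0.4},
    {"dp": [-0.03,-1,0],"turn": [-0.002,0.005,-0.043],"claw": 0.4},
    {"dp": [-0.03,-1,0],"turn": [-0.002,0.005,-0.043],"claw": 0.4},
  ],
)

```text
t: 7.52
ee_pos: [509.8, -99.3, 152.7]
orientation: [-1.194, 1.234, -1.239]
ft_force: [-0.7, 0.4, 1.0]
width: 35.0
```

jog_arm(
  steps=[
    {"dp": [0,-0.5,0],"turn": [0,0,0],"claw": 0.4},
    {"dp": [0,-1,0],"turn": [0,0,0],"claw": 0.4},
    {"dp": [0,-1,0],"turn": [0,0,0],"claw": 0.4},
  ],
)

```text
t: 7.77
ee_pos: [510.8, -183.6, 152.7]
orientation: [-1.192, 1.234, -1.243]
ft_force: [0.5, -1.0, -0.4]
width: 34.9
```

```bash
python3 go.py 508.8 -260.6 90 -.026
```

```text
t 7.77 pos [ 510.8 -183.6  152.7] w 34.9 f [ 0.5 -1.  -0.4] q6 [-0.36  1.25] dp [-0.026 -0.963 -0.783] turn [0.0015 0.0007 0.0042]
```

jog_arm(
  steps=[
    {"dp": [-0.026,-0.5,0],"turn": [0.0015,0.0007,0.004],"claw": 0.4},
    {"dp": [-0.026,-0.96,-0.4],"turn": [0.0015,0.0007,0.004],"claw": 0.4},
    {"dp": [-0.026,-0.96,-0.9],"turn": [0.0015,0.0007,0.004],"claw": 0.4},
    {"dp": [-0.026,-0.96,-0.9],"turn": [0.0015,0.0007,0.004],"claw": 0.4},
    {"dp": [-0.026,-0.96,-0.9],"turn": [0.0015,0.0007,0.004],"claw": 0.4},
  ],
)

```text
t: 8.18
ee_pos: [506.8, -258.4, 77.9]
orientation: [-1.198, 1.235, -1.224]
ft_force: [0.5, 0.8, 0.0]
width: 35.2
```

```bash
python3 go.py 508.8 -260.6 22 -.026
```

```text
t 8.18 pos [ 506.8 -258.4   77.9] w 35.2 f [0.5 0.8 0. ] q6 [-0.49  1.1 ] dp [ 0.025 -0.028 -0.698] turn [-0.0011 -0.0019  0.0003]
```

jog_arm(
  steps=[
    {"dp": [0.025,-0.028,-0.4],"turn": [-0.001,-0.002,0],"claw": 0.4},
    {"dp": [0.025,-0.028,-0.69],"turn": [-0.001,-0.002,0],"claw": 0.4},
    {"dp": [0.025,-0.028,-0.69],"turn": [-0.001,-0.002,0],"claw": 0.4},
    {"dp": [0.025,-0.028,-0.69],"turn": [-0.001,-0.002,0],"claw": 0.4},
  ],
)

```text
t: 8.52
ee_pos: [509.4, -259.3, 23.8]
orientation: [-1.197, 1.228, -1.227]
ft_force: [-0.0, -0.5, 0.2]
width: 35.3
```

```bash
python3 go.py 508.8 -260.6 22 -.026
```

```text
t 8.52 pos [ 509.4 -259.3   23.8] w 35.3 f [-0.  -0.5  0.2] q6 [-0.49  1.1 ] dp [-0.008 -0.016 -0.022] turn [-0.0002  0.     -0.0003]
```

Well aligned, so I'll close the gripper and then lift.

jog_arm(
  steps=[
    {"dp": [-0.008,-0.016,-0.02],"turn": [0,0,0],"claw": 0},
    {"dp": [-0.008,-0.016,-0.02],"turn": [0,0,0],"claw": 0},
    {"dp": [-0.008,-0.016,-0.02],"turn": [0,0,0],"claw": 0},
    {"dp": [-0.008,-0.016,-0.02],"turn": [0,0,0],"claw": 0},
    {"dp": [-0.008,-0.016,-0.02],"turn": [0,0,0],"claw": 0},
    {"dp": [-0.008,-0.016,-0.02],"turn": [0,0,0],"claw": 0},
  ],
)

```text
t: 9.02
ee_pos: [509.3, -260.9, 23.2]
orientation: [-1.196, 1.227, -1.228]
ft_force: [-0.4, 1.1, 6.9]
width: 11.4
```

jog_arm(
  steps=[
    {"dp": [0,0,0.5],"turn": [0,0,0],"claw": 0},
    {"dp": [0,0,1],"turn": [0,0,0],"claw": 0},
    {"dp": [0,0,1],"turn": [0,0,0],"claw": 0},
  ],
)

```text
t: 9.27
ee_pos: [512.8, -262.8, 109.3]
orientation: [-1.193, 1.219, -1.236]
ft_force: [2.1, -0.8, -0.2]
width: 11.2
```

```bash
python3 go.py 512 249 130 .102
```

```text
t 9.27 pos [ 512.8 -262.8  109.3] w 11.2 f [ 2.1 -0.8 -0.2] q6 [-0.49  1.1 ] dp [-0.01   6.398  0.258] turn [0.0012 0.0032 0.0406]
```

jog_arm(
  steps=[
    {"dp": [0,0.5,0.3],"turn": [0.001,0.003,0.04],"claw": 0},
    {"dp": [0,1,0.3],"turn": [0.001,0.003,0.04],"claw": 0},
    {"dp": [0,1,0.3],"turn": [0.001,0.003,0.04],"claw": 0},
  ],
)

```text
t: 9.52
ee_pos: [512.6, -178.9, 134.6]
orientation: [-1.254, 1.133, -1.134]
ft_force: [-0.1, 0.4, -0.5]
width: 11.8
```

jog_arm(
  steps=[
    {"dp": [0,0.5,0],"turn": [0,0,0],"claw": 0},
    {"dp": [0,1,0],"turn": [0,0,0],"claw": 0},
  ],
)

```text
t: 9.68
ee_pos: [512.6, -99.4, 134.8]
orientation: [-1.253, 1.134, -1.137]
ft_force: [1.0, 1.5, -0.8]
width: 11.3
```

jog_arm(
  steps=[
    {"dp": [0,0.5,0],"turn": [0,0,0],"claw": 0},
    {"dp": [0,1,0],"turn": [0,0,0],"claw": 0},
  ],
)

```text
t: 9.85
ee_pos: [512.1, -18.1, 134.5]
orientation: [-1.252, 1.135, -1.138]
ft_force: [0.8, -1.2, -1.4]
width: 11.0
```

jog_arm(
  steps=[
    {"dp": [0,0.5,0],"turn": [0,0,0],"claw": 0},
    {"dp": [0,1,0],"turn": [0,0,0],"claw": 0},
  ],
)

```text
t: 10.02
ee_pos: [511.4, 63.5, 134.2]
orientation: [-1.252, 1.136, -1.138]
ft_force: [1.0, -0.5, 0.1]
width: 10.9
```

jog_arm(
  steps=[
    {"dp": [0,0.5,0],"turn": [0,0,0],"claw": 0},
    {"dp": [0,1,0],"turn": [0,0,0],"claw": 0},
  ],
)

```text
t: 10.18
ee_pos: [510.8, 145.2, 133.8]
orientation: [-1.253, 1.137, -1.139]
ft_force: [0.2, -0.6, -1.3]
width: 11.4
```

```bash
python3 go.py 512 249 130 .102
```

```text
t 10.18 pos [510.8 145.2 133.8] w 11.4 f [ 0.2 -0.6 -1.3] q6 [0.25 1.73] dp [ 0.015  1.298 -0.047] turn [0.0001 0.0004 0.0018]
```

jog_arm(
  steps=[
    {"dp": [0.015,0.5,0],"turn": [0,0,0.002],"claw": 0},
    {"dp": [0.015,0.9,0],"turn": [0,0,0.002],"claw": 0},
    {"dp": [0.015,0.9,0],"turn": [0,0,0.002],"claw": 0},
  ],
)

```text
t: 10.43
ee_pos: [512.3, 222.1, 133.7]
orientation: [-1.255, 1.129, -1.131]
ft_force: [-0.6, 1.4, -0.5]
width: 11.2
```

jog_arm(
  steps=[
    {"dp": [0,0.37,-0.1],"turn": [0,0,0],"claw": 0},
    {"dp": [0,0.37,-0.4],"turn": [0,0,0],"claw": 0},
    {"dp": [0,0.37,-0.45],"turn": [0,0,0],"claw": 0},
    {"dp": [0,0.37,-0.45],"turn": [0,0,0],"claw": 0},
    {"dp": [0,0.37,-0.45],"turn": [0,0,0],"claw": 0},
    {"dp": [0,0.37,-0.45],"turn": [0,0,0],"claw": 0},
  ],
)

```text
t: 10.93
ee_pos: [512.7, 250.8, 98.3]
orientation: [-1.254, 1.13, -1.132]
ft_force: [0.1, -0.7, -0.3]
width: 11.3
```

```bash
cat > chk.py <<'E'
import sys
from ov import *
# chk.py px py zoff l w tag : overlay tool model at TCP xy + offset
from scipy.spatial.transform import Rotation as R
def boxes(p,an,l,w,h=0):
    M=[];u=np.array([np.cos(an),np.sin(an),0]);n=np.array([-u[1],u[0],0])
    for e0,e1,b in((-l/2,l/2,6),(l/2,l/2+22,w/2),(-l/2-22,-l/2,w/2),(-l/2-28,-l/2-22,5)):
        q=[p+e0*u+b*n,p+e1*u+b*n,p+e1*u-b*n,p+e0*u-b*n]; M+=[(q[i],q[(i+1)%4],(0,255,0)) for i in range(4)]
    return M
if __name__=='__main__':
    x,y,zo,l,w=map(float,sys.argv[1:6]);tag=sys.argv[6]
    o=ctrl.get_obs();e=o['ee_pos'];zt=R.from_rotvec(o['orientation']).as_matrix()[:,2];an=np.arctan2(zt[1],zt[0])
    t,s=grab('top'),grab('scene')
    B=boxes(np.array([e[0]+x,e[1]+y,e[2]-zo]),an,l,w)
    over(t,f'pics/{tag}t.png',(130,145,230,220),7,B); over(s,f'pics/{tag}s.png',(100,170,200,245),7,B)
    both=np.vstack([cv2.imread(f'pics/{tag}t.png')[:300],cv2.imread(f'pics/{tag}s.png')[:]])
    print('done')
E
python3 go.py 511.9 249 60 .102; python3 chk.py -1.5 -.8 10.5 114 22 c2
```

```text
t 10.93 pos [512.7 250.8  98.3] w 11.3 f [ 0.1 -0.7 -0.3] q6 [0.43 1.9 ] dp [-0.01  -0.023 -0.478] turn [-0.0005  0.001  -0.001 ]
done
```

View pics/c2t.png

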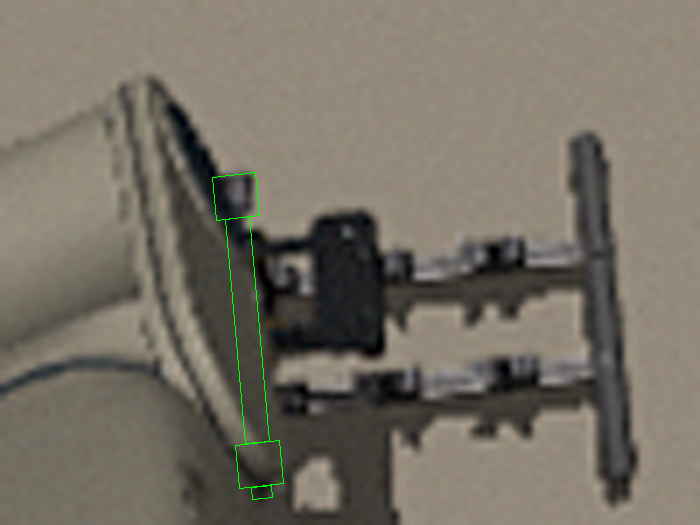

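View pics/c2s.png

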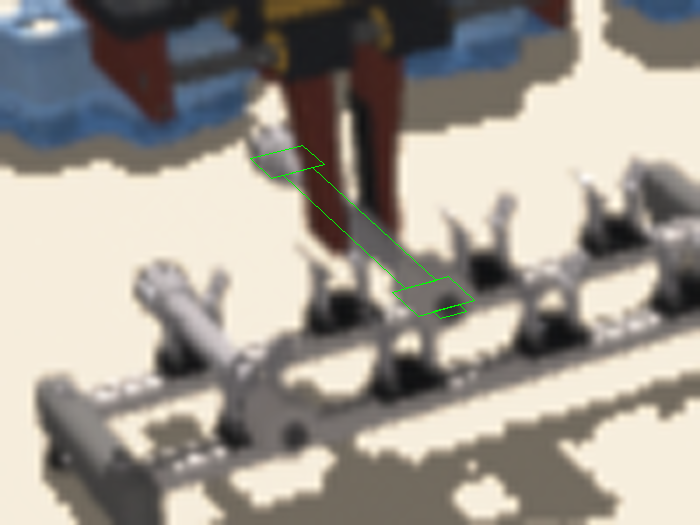

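The picture shows tool_2 held level over clip 2, with its stub at (447,308) on the overlay. I'll lower it and press.

jog_arm(
  steps=[
    {"dp": [-0.01,-0.023,-0.12],"turn": [0,0.001,-0.001],"claw": 0},
    {"dp": [-0.01,-0.023,-0.24],"turn": [0,0.001,-0.001],"claw": 0},
    {"dp": [-0.01,-0.023,-0.24],"turn": [0,0.001,-0.001],"claw": 0},
    {"dp": [-0.01,-0.023,-0.34],"turn": [0,0.001,-0.001],"claw": 0},
    {"dp": [-0.01,-0.023,-0.42],"turn": [0,0.001,-0.001],"claw": 0},
    {"dp": [-0.01,-0.023,-0.48],"turn": [0,0.001,-0.001],"claw": 0},
    {"dp": [-0.01,-0.023,-0.48],"turn": [0,0.001,-0.001],"claw": 0},
  ],
)

```text
t: 11.62
ee_pos: [512.1, 248.2, 59.0]
orientation: [-1.256, 1.133, -1.133]
ft_force: [3.1, -5.7, -4.1]
width: 11.1
```

jog_arm(
  steps=[
    {"dp": [0,0,-0.04],"turn": [0,0,0],"claw": 0},
    {"dp": [0,0,-0.06],"turn": [0,0,0],"claw": 0},
    {"dp": [0,0,-0.06],"turn": [0,0,0],"claw": 0},
  ],
)

```text
t: 11.87
ee_pos: [512.9, 248.2, 56.0]
orientation: [-1.255, 1.132, -1.134]
ft_force: [-5.0, -6.2, 24.1]
width: 11.0
```

jog_arm(
  steps=[
    {"dp": [0,0,0.02],"turn": [0,0,0],"claw": 0.3},
    {"dp": [0,0,0.02],"turn": [0,0,0],"claw": 0.3},
    {"dp": [0,0,0.02],"turn": [0,0,0],"claw": 0.3},
    {"dp": [0,0,0.02],"turn": [0,0,0],"claw": 0.3},
    {"dp": [0,0,0.4],"turn": [0,0,0],"claw": 0.3},
    {"dp": [0,0,0.95],"turn": [0,0,0],"claw": 0.3},
    {"dp": [0,0,0.95],"turn": [0,0,0],"claw": 0.3},
  ],
)

```text
t: 12.45
ee_pos: [515.9, 249.7, 137.1]
orientation: [-1.248, 1.128, -1.135]
ft_force: [1.0, 0.4, 0.2]
width: 26.3
```

jog_arm(
  steps=[
    {"dp": [0,-0.5,0.2],"turn": [0,0,0],"claw": 0.4},
    {"dp": [0,-1,0.2],"turn": [0,0,0],"claw": 0.4},
  ],
)

```text
t: 12.62
ee_pos: [517.9, 171.6, 155.5]
orientation: [-1.244, 1.122, -1.133]
ft_force: [2.0, -0.7, -0.4]
width: 34.3
```

jog_arm(
  steps=[
    {"dp": [0,-0.5,0],"turn": [0,0,0],"claw": 0.4},
    {"dp": [0,-1,0],"turn": [0,0,0],"claw": 0.4},
  ],
)

```text
t: 12.78
ee_pos: [518.1, 90.5, 155.8]
orientation: [-1.243, 1.12, -1.133]
ft_force: [1.2, 1.0, 0.3]
width: 35.3
```

jog_arm(
  steps=[
    {"dp": [0,-0.5,0],"turn": [0,0,0],"claw": 0.4},
    {"dp": [0,-1,0],"turn": [0,0,0],"claw": 0.4},
  ],
)

```text
t: 12.95
ee_pos: [517.7, 8.8, 155.5]
orientation: [-1.243, 1.119, -1.132]
ft_force: [0.2, 0.4, -0.1]
width: 35.4
```

```bash
python3 go.py 513.6 -121.5 90 -.032; python3 - <<'E'
from chk import *
t,s=grab('top'),grab('scene')
B=boxes(np.array([504.3,307.9,50]),.102,92,20)+boxes(np.array([510.4,248.2,50]),.102,114,22)
over(t,'pics/d2t.png',(130,155,230,225),7,B);over(s,'pics/d2s.png',(100,185,180,255),8,B)
E
```

```text
t 12.95 pos [517.7   8.8 155.5] w 35.4 f [ 0.2  0.4 -0.1] q6 [-0.01  1.45] dp [-0.052 -1.629 -0.818] turn [-0.0015  0.0051 -0.0449]
```

View pics/d2t.png

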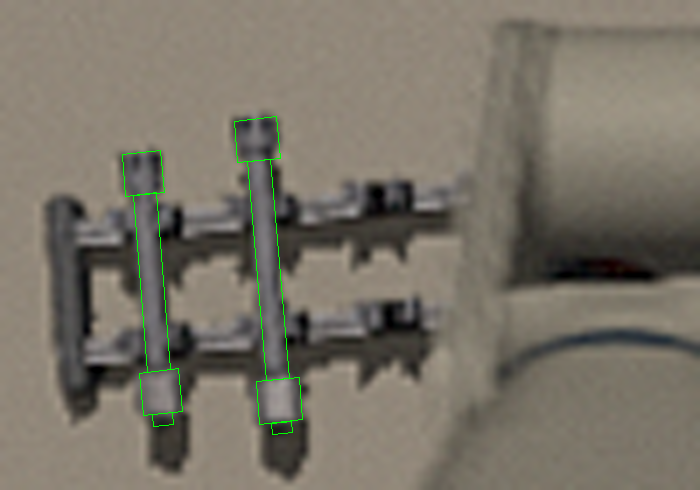

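View pics/d2s.png

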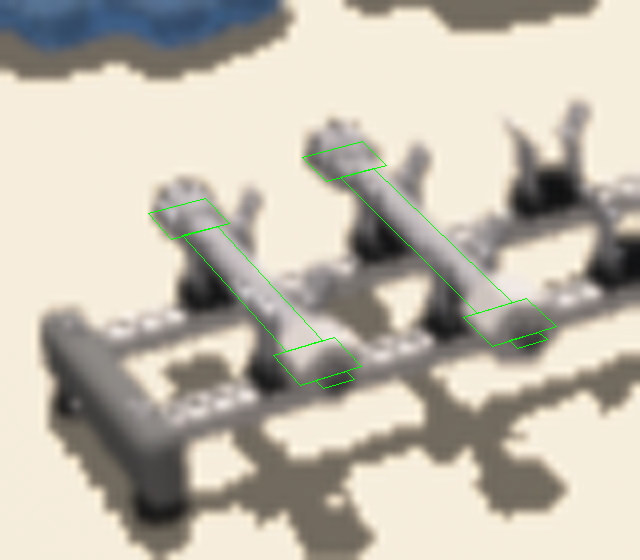

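Tools 1 and 2 both sit in the jaws and match their overlays, with heads at (142,173) and (257,138) in the top view. Next is tool_3.

jog_arm(
  steps=[
    {"dp": [-0.05,-0.5,0],"turn": [-0.0015,0.005,-0.045],"claw": 0.4},
    {"dp": [-0.05,-0.9,0],"turn": [-0.0015,0.005,-0.045],"claw": 0.4},
    {"dp": [-0.05,-0.9,0],"turn": [-0.0015,0.005,-0.045],"claw": 0.4},
  ],
)

```text
t: 13.3
ee_pos: [514.1, -69.6, 155.0]
orientation: [-1.19, 1.239, -1.242]
ft_force: [-0.1, -0.3, 0.1]
width: 35.2
```

jog_arm(
  steps=[
    {"dp": [0,-0.4,-0.1],"turn": [0,0,0],"claw": 0.4},
    {"dp": [0,-0.73,-0.5],"turn": [0,0,0],"claw": 0.4},
    {"dp": [0,-0.73,-0.9],"turn": [0,0,0],"claw": 0.4},
    {"dp": [0,-0.73,-0.9],"turn": [0,0,0],"claw": 0.4},
    {"dp": [0,-0.73,-0.9],"turn": [0,0,0],"claw": 0.4},
  ],
)

```text
t: 13.72
ee_pos: [512.7, -126.9, 81.5]
orientation: [-1.193, 1.243, -1.238]
ft_force: [0.5, 0.5, 0.2]
width: 35.2
```

```bash
python3 go.py 513.6 -121.5 23 -.032
```

```text
t 13.72 pos [ 512.7 -126.9   81.5] w 35.2 f [0.5 0.5 0.2] q6 [-0.26  1.35] dp [ 0.012  0.067 -0.731] turn [ 0.0001 -0.0014  0.0032]
```

jog_arm(
  steps=[
    {"dp": [0.012,0.06,-0.3],"turn": [0,-0.001,0.003],"claw": 0.4},
    {"dp": [0.012,0.06,-0.6],"turn": [0,-0.001,0.003],"claw": 0.4},
    {"dp": [0.012,0.06,-0.72],"turn": [0,-0.001,0.003],"claw": 0.4},
    {"dp": [0.012,0.06,-0.72],"turn": [0,-0.001,0.003],"claw": 0.4},
    {"dp": [0.012,0.06,-0.72],"turn": [0,-0.001,0.003],"claw": 0.4},
  ],
)

```text
t: 14.13
ee_pos: [514.3, -121.5, 24.9]
orientation: [-1.195, 1.233, -1.232]
ft_force: [0.4, -0.2, 0.3]
width: 34.9
```

```bash
python3 go.py 513.6 -122 23 -.032
```

```text
t 14.13 pos [ 514.3 -121.5   24.9] w 34.9 f [ 0.4 -0.2  0.3] q6 [-0.25  1.35] dp [-0.009 -0.006 -0.024] turn [ 0.0001 -0.0002 -0.0002]
```

jog_arm(
  steps=[
    {"dp": [-0.009,-0.006,-0.02],"turn": [0,0,0],"claw": 0},
    {"dp": [-0.009,-0.006,-0.02],"turn": [0,0,0],"claw": 0},
    {"dp": [-0.009,-0.006,-0.02],"turn": [0,0,0],"claw": 0},
    {"dp": [-0.009,-0.006,-0.02],"turn": [0,0,0],"claw": 0},
    {"dp": [-0.009,-0.006,-0.02],"turn": [0,0,0],"claw": 0},
    {"dp": [-0.009,-0.006,-0.02],"turn": [0,0,0],"claw": 0},
  ],
)

```text
t: 14.63
ee_pos: [514.1, -122.2, 24.1]
orientation: [-1.194, 1.232, -1.233]
ft_force: [0.5, 0.1, 6.9]
width: 11.2
```

jog_arm(
  steps=[
    {"dp": [0,0,0.5],"turn": [0,0,0],"claw": 0},
    {"dp": [0,0,1],"turn": [0,0,0],"claw": 0},
    {"dp": [0,0,1],"turn": [0,0,0],"claw": 0},
  ],
)

```text
t: 14.88
ee_pos: [517.7, -123.2, 109.5]
orientation: [-1.189, 1.225, -1.239]
ft_force: [1.4, -0.1, -1.4]
width: 10.7
```

```bash
python3 go.py 518.1 189.4 135 .102
```

```text
t 14.88 pos [ 517.7 -123.2  109.5] w 10.7 f [ 1.4 -0.1 -1.4] q6 [-0.26  1.35] dp [0.005 3.907 0.319] turn [0.0007 0.0029 0.0426]
```

jog_arm(
  steps=[
    {"dp": [0,0.5,0.35],"turn": [0.001,0.003,0.043],"claw": 0},
    {"dp": [0,1,0.35],"turn": [0.001,0.003,0.043],"claw": 0},
    {"dp": [0,1,0.35],"turn": [0.001,0.003,0.043],"claw": 0},
  ],
)

```text
t: 15.13
ee_pos: [518.5, -39.7, 139.2]
orientation: [-1.254, 1.13, -1.132]
ft_force: [-0.3, 0.5, -2.2]
width: 11.0
```

jog_arm(
  steps=[
    {"dp": [0,0.5,0],"turn": [0,0,0],"claw": 0},
    {"dp": [0,1,0],"turn": [0,0,0],"claw": 0},
  ],
)

```text
t: 15.3
ee_pos: [518.5, 40.4, 139.3]
orientation: [-1.252, 1.131, -1.134]
ft_force: [0.3, 0.1, -1.3]
width: 11.2
```

jog_arm(
  steps=[
    {"dp": [0,0.5,0],"turn": [0,0,0],"claw": 0},
    {"dp": [0,1,0],"turn": [0,0,0],"claw": 0},
  ],
)

```text
t: 15.47
ee_pos: [518.0, 121.8, 138.9]
orientation: [-1.252, 1.132, -1.135]
ft_force: [-0.0, -0.2, -1.2]
width: 10.9
```

```bash
python3 go.py 518.1 189.4 135 .102
```

```text
t 15.47 pos [518.  121.8 138.9] w 10.9 f [-0.  -0.2 -1.2] q6 [0.21 1.68] dp [ 0.002  0.846 -0.049] turn [-0.0004  0.001   0.0002]
```

jog_arm(
  steps=[
    {"dp": [0,0.5,0],"turn": [0,0.001,0],"claw": 0},
    {"dp": [0,0.84,0],"turn": [0,0.001,0],"claw": 0},
    {"dp": [0,0.84,-0.2],"turn": [0,0.001,0],"claw": 0},
    {"dp": [0,0.84,-0.5],"turn": [0,0.001,0],"claw": 0},
    {"dp": [0,0.84,-0.5],"turn": [0,0.001,0],"claw": 0},
    {"dp": [0,0.84,-0.5],"turn": [0,0.001,0],"claw": 0},
    {"dp": [0,0.84,-0.5],"turn": [0,0.001,0],"claw": 0},
  ],
)

```text
t: 16.05
ee_pos: [518.1, 188.5, 99.1]
orientation: [-1.254, 1.135, -1.134]
ft_force: [0.3, 1.0, -1.4]
width: 11.1
```

```bash
python3 go.py 518.1 189.4 59 .102; python3 chk.py -1.5 -.8 8.6 136 25 c3
```

```text
t 16.05 pos [518.1 188.5  99.1] w 11.1 f [ 0.3  1.  -1.4] q6 [0.33 1.8 ] dp [ 0.     0.011 -0.501] turn [-0.0004 -0.0001  0.0004]
done
```

View pics/c3t.png

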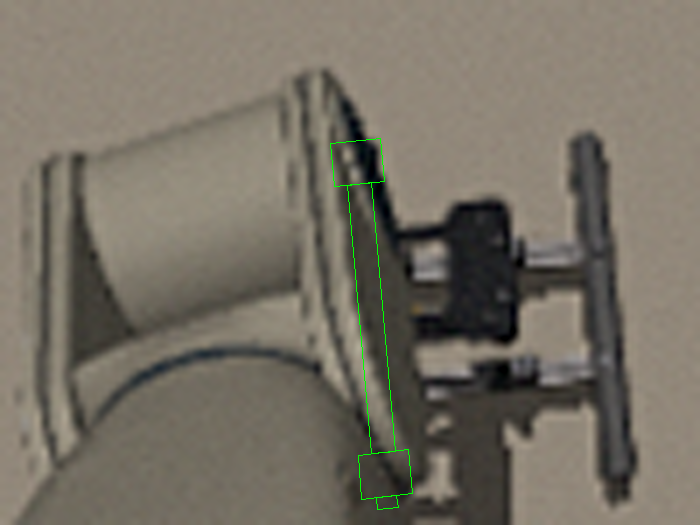

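View pics/c3s.png

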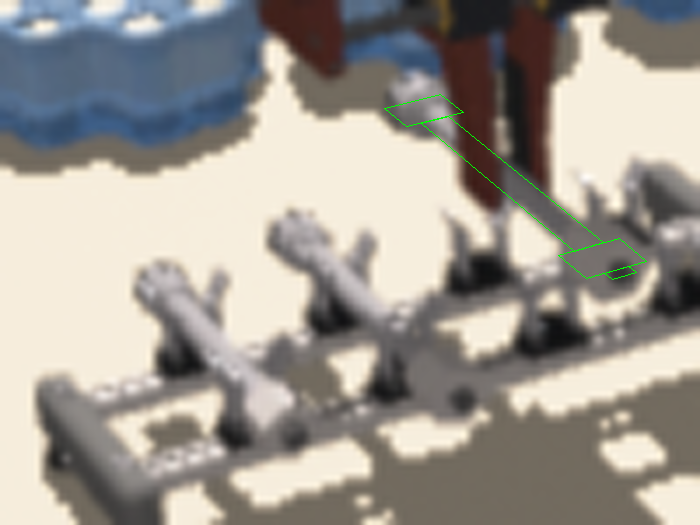

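Tool_3 is held level over clip 3, with its stub near (618,270) on the overlay. I'll press it down.

jog_arm(
  steps=[
    {"dp": [0,0.011,-0.12],"turn": [0,0,0],"claw": 0},
    {"dp": [0,0.011,-0.25],"turn": [0,0,0],"claw": 0},
    {"dp": [0,0.011,-0.25],"turn": [0,0,0],"claw": 0},
    {"dp": [0,0.011,-0.35],"turn": [0,0,0],"claw": 0},
    {"dp": [0,0.011,-0.43],"turn": [0,0,0],"claw": 0},
    {"dp": [0,0.011,-0.5],"turn": [0,0,0],"claw": 0},
    {"dp": [0,0.011,-0.5],"turn": [0,0,0],"claw": 0},
  ],
)

```text
t: 16.73
ee_pos: [518.7, 188.6, 58.7]
orientation: [-1.254, 1.134, -1.135]
ft_force: [3.1, -4.3, -5.9]
width: 11.1
```

jog_arm(
  steps=[
    {"dp": [0,0,-0.04],"turn": [0,0,0],"claw": 0},
    {"dp": [0,0,-0.06],"turn": [0,0,0],"claw": 0},
    {"dp": [0,0,-0.06],"turn": [0,0,0],"claw": 0},
  ],
)

```text
t: 16.98
ee_pos: [519.6, 188.5, 56.0]
orientation: [-1.253, 1.133, -1.136]
ft_force: [-6.0, -4.8, 26.7]
width: 11.2
```

jog_arm(
  steps=[
    {"dp": [0,0,0.02],"turn": [0,0,0],"claw": 0.3},
    {"dp": [0,0,0.02],"turn": [0,0,0],"claw": 0.3},
    {"dp": [0,0,0.02],"turn": [0,0,0],"claw": 0.3},
    {"dp": [0,0,0.02],"turn": [0,0,0],"claw": 0.3},
    {"dp": [0,0,0.4],"turn": [0,0,0],"claw": 0.3},
    {"dp": [0,0,0.95],"turn": [0,0,0],"claw": 0.3},
    {"dp": [0,0,0.95],"turn": [0,0,0],"claw": 0.3},
  ],
)

```text
t: 17.57
ee_pos: [522.7, 189.7, 136.9]
orientation: [-1.246, 1.128, -1.137]
ft_force: [1.2, 1.3, 0.6]
width: 26.1
```

jog_arm(
  steps=[
    {"dp": [0,-0.5,0.2],"turn": [0,0,0],"claw": 0.4},
    {"dp": [0,-1,0.2],"turn": [0,0,0],"claw": 0.4},
  ],
)

```text
t: 17.73
ee_pos: [524.8, 111.6, 155.3]
orientation: [-1.243, 1.122, -1.136]
ft_force: [1.2, -0.8, 0.1]
width: 34.3
```

jog_arm(
  steps=[
    {"dp": [0,-0.5,0],"turn": [0,0,0],"claw": 0.4},
    {"dp": [0,-1,0],"turn": [0,0,0],"claw": 0.4},
  ],
)

```text
t: 17.9
ee_pos: [525.0, 30.4, 155.5]
orientation: [-1.242, 1.119, -1.136]
ft_force: [0.0, -0.0, 0.2]
width: 35.0
```

jog_arm(
  steps=[
    {"dp": [0,-0.5,0],"turn": [0,0,0],"claw": 0.4},
    {"dp": [0,-1,0],"turn": [0,0,0],"claw": 0.4},
  ],
)

```text
t: 18.07
ee_pos: [524.6, -51.4, 155.1]
orientation: [-1.243, 1.119, -1.135]
ft_force: [1.1, -0.1, 0.3]
width: 35.5
```

```bash
python3 go.py 503.9 -195.9 90 .006; python3 - <<'E'
from chk import *
t,s=grab('top'),grab('scene')
B=boxes(np.array([504.3,307.9,50]),.102,92,20)+boxes(np.array([510.4,248.2,50]),.102,114,22)+boxes(np.array([516.6,188.6,50]),.102,136,25)
over(t,'pics/d3t.png',(130,145,230,225),7,B);over(s,'pics/d3s.png',(100,175,210,255),7,B)
B=boxes(np.array([503.9,-195.9,17]),.006,158,28)
over(t,'pics/d3m.png',(250,150,350,235),7,B)
E
```

```text
t 18.07 pos [524.6 -51.4 155.1] w 35.5 f [ 1.1 -0.1  0.3] q6 [-0.12  1.33] dp [-0.259 -1.807 -0.813] turn [-0.0012  0.0055 -0.0322]
```

View pics/d3t.png

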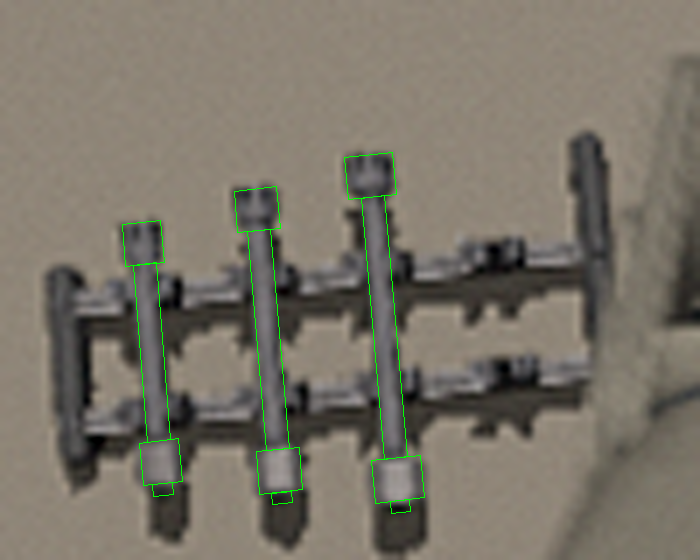

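View pics/d3s.png

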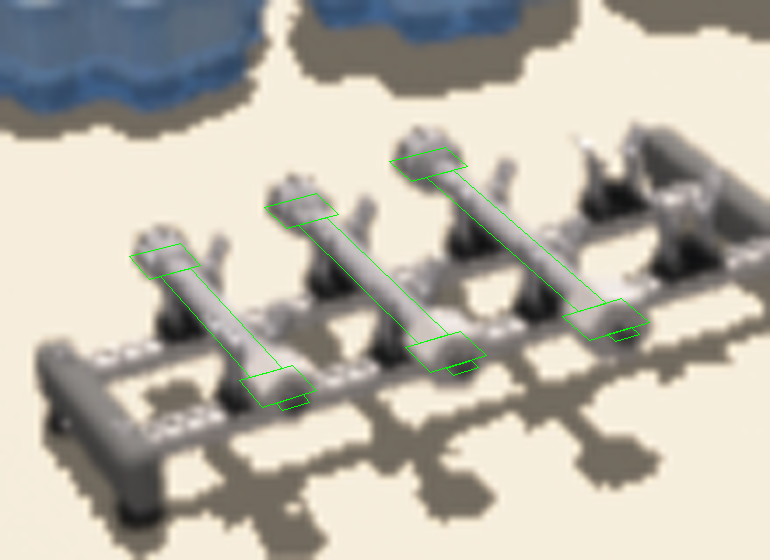

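View pics/d3m.png

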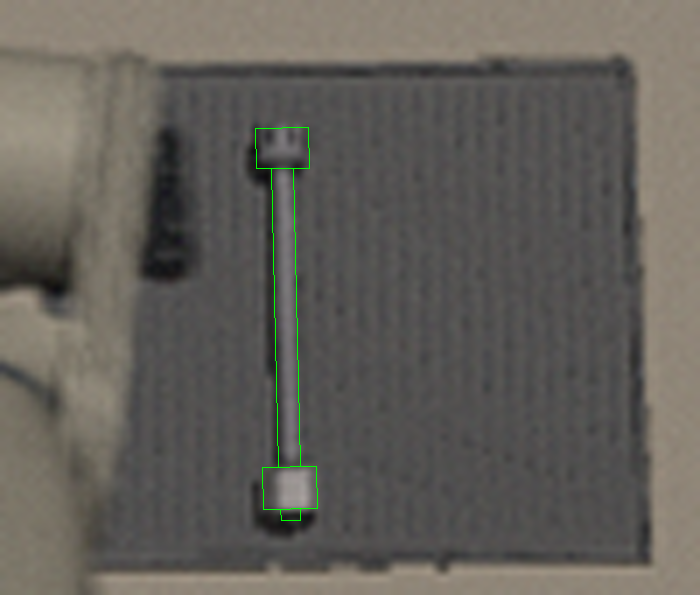

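Tools 1, 2 and 3 match their seated overlays in both views. Tool_4 is undisturbed at (285,325) in the mat crop. Fetching it now.

jog_arm(
  steps=[
    {"dp": [-0.26,-0.5,0],"turn": [-0.001,0.0055,-0.032],"claw": 0.4},
    {"dp": [-0.26,-0.95,0],"turn": [-0.001,0.0055,-0.032],"claw": 0.4},
    {"dp": [-0.26,-0.95,0],"turn": [-0.001,0.0055,-0.032],"claw": 0.4},
  ],
)

```text
t: 18.42
ee_pos: [503.6, -134.1, 154.6]
orientation: [-1.209, 1.21, -1.212]
ft_force: [1.2, 0.3, 0.0]
width: 34.9
```

jog_arm(
  steps=[
    {"dp": [0,-0.4,-0.1],"turn": [0,0,0],"claw": 0.4},
    {"dp": [0,-0.82,-0.5],"turn": [0,0,0],"claw": 0.4},
    {"dp": [0,-0.82,-0.9],"turn": [0,0,0],"claw": 0.4},
    {"dp": [0,-0.82,-0.9],"turn": [0,0,0],"claw": 0.4},
    {"dp": [0,-0.82,-0.9],"turn": [0,0,0],"claw": 0.4},
  ],
)

```text
t: 18.83
ee_pos: [502.2, -198.1, 80.9]
orientation: [-1.211, 1.215, -1.208]
ft_force: [0.9, -0.3, 1.1]
width: 35.1
```

```bash
python3 go.py 503.9 -195.9 24 .006
```

```text
t 18.83 pos [ 502.2 -198.1   80.9] w 35.1 f [ 0.9 -0.3  1.1] q6 [-0.4   1.18] dp [ 0.022  0.028 -0.711] turn [-0.0003 -0.0015  0.0027]
```

jog_arm(
  steps=[
    {"dp": [0.022,0.025,-0.3],"turn": [0,-0.0015,0.003],"claw": 0.4},
    {"dp": [0.022,0.025,-0.6],"turn": [0,-0.0015,0.003],"claw": 0.4},
    {"dp": [0.022,0.025,-0.71],"turn": [0,-0.0015,0.003],"claw": 0.4},
    {"dp": [0.022,0.025,-0.71],"turn": [0,-0.0015,0.003],"claw": 0.4},
    {"dp": [0.022,0.025,-0.71],"turn": [0,-0.0015,0.003],"claw": 0.4},
  ],
)

```text
t: 19.25
ee_pos: [504.8, -195.5, 25.3]
orientation: [-1.212, 1.203, -1.203]
ft_force: [0.8, 0.3, 1.3]
width: 35.2
```

```bash
python3 go.py 503.9 -196.2 24.5 .006
```

```text
t 19.25 pos [ 504.8 -195.5   25.3] w 35.2 f [0.8 0.3 1.3] q6 [-0.39  1.17] dp [-0.011 -0.009 -0.01 ] turn [-0.0002  0.0002 -0.0006]
```

jog_arm(
  steps=[
    {"dp": [-0.011,-0.009,-0.01],"turn": [0,0,0],"claw": 0},
    {"dp": [-0.011,-0.009,-0.01],"turn": [0,0,0],"claw": 0},
    {"dp": [-0.011,-0.009,-0.01],"turn": [0,0,0],"claw": 0},
    {"dp": [-0.011,-0.009,-0.01],"turn": [0,0,0],"claw": 0},
    {"dp": [-0.011,-0.009,-0.01],"turn": [0,0,0],"claw": 0},
    {"dp": [-0.011,-0.009,-0.01],"turn": [0,0,0],"claw": 0},
  ],
)

```text
t: 19.75
ee_pos: [504.4, -196.5, 25.3]
orientation: [-1.211, 1.202, -1.204]
ft_force: [-0.6, 1.1, 7.6]
width: 11.2
```

jog_arm(
  steps=[
    {"dp": [0,0,0.5],"turn": [0,0,0],"claw": 0},
    {"dp": [0,0,1],"turn": [0,0,0],"claw": 0},
    {"dp": [0,0,1],"turn": [0,0,0],"claw": 0},
  ],
)

```text
t: 20.0
ee_pos: [507.8, -198.0, 110.9]
orientation: [-1.208, 1.195, -1.211]
ft_force: [2.4, -1.1, -0.7]
width: 10.8
```

```bash
python3 go.py 524.2 129.7 138 .102
```

```text
t 20.0 pos [ 507.8 -198.   110.9] w 10.8 f [ 2.4 -1.1 -0.7] q6 [-0.39  1.17] dp [0.204 4.096 0.339] turn [0.0009 0.0032 0.03  ]
```

jog_arm(
  steps=[
    {"dp": [0.1,0.5,0.35],"turn": [0.001,0.003,0.03],"claw": 0},
    {"dp": [0.2,1,0.35],"turn": [0.001,0.003,0.03],"claw": 0},
    {"dp": [0.2,1,0.35],"turn": [0.001,0.003,0.03],"claw": 0},
  ],
)

```text
t: 20.25
ee_pos: [525.4, -114.8, 140.6]
orientation: [-1.253, 1.13, -1.135]
ft_force: [0.6, 0.3, -1.0]
width: 11.0
```

jog_arm(
  steps=[
    {"dp": [0,0.5,0],"turn": [0,0,0],"claw": 0},
    {"dp": [0,1,0],"turn": [0,0,0],"claw": 0},
  ],
)

```text
t: 20.42
ee_pos: [525.7, -34.5, 140.7]
orientation: [-1.251, 1.131, -1.137]
ft_force: [1.1, -0.3, -0.7]
width: 11.4
```

jog_arm(
  steps=[
    {"dp": [0,0.5,0],"turn": [0,0,0],"claw": 0},
    {"dp": [0,1,0],"turn": [0,0,0],"claw": 0},
  ],
)

```text
t: 20.58
ee_pos: [525.1, 46.9, 140.2]
orientation: [-1.251, 1.132, -1.138]
ft_force: [1.3, 0.9, -1.0]
width: 10.9
```

```bash
python3 go.py 524.2 129.7 138 .102
```

```text
t 20.58 pos [525.1  46.9 140.2] w 10.9 f [ 1.3  0.9 -1. ] q6 [0.07 1.54] dp [-0.011  1.034 -0.028] turn [-0.0002  0.0015  0.0007]
```

jog_arm(
  steps=[
    {"dp": [-0.011,0.5,0],"turn": [0,0.0015,0.001],"claw": 0},
    {"dp": [-0.011,1,0],"turn": [0,0.0015,0.001],"claw": 0},
    {"dp": [-0.011,1,-0.2],"turn": [0,0.0015,0.001],"claw": 0},
    {"dp": [-0.011,1,-0.5],"turn": [0,0.0015,0.001],"claw": 0},
    {"dp": [-0.011,1,-0.5],"turn": [0,0.0015,0.001],"claw": 0},
    {"dp": [-0.011,1,-0.5],"turn": [0,0.0015,0.001],"claw": 0},
    {"dp": [-0.011,1,-0.5],"turn": [0,0.0015,0.001],"claw": 0},
  ],
)

```text
t: 21.17
ee_pos: [524.2, 126.5, 100.5]
orientation: [-1.256, 1.134, -1.133]
ft_force: [0.6, 0.0, -1.1]
width: 11.0
```

```bash
python3 go.py 524.2 129.7 59 .102; sed -i 's/(130,145,230,220),7/(150,145,250,220),7/; s/(100,170,200,245),7/(130,150,230,225),7/' chk.py; python3 chk.py -1.5 -.8 8.6 158 28 c4
```

```text
t 21.17 pos [524.2 126.5 100.5] w 11.0 f [ 0.6  0.  -1.1] q6 [0.21 1.68] dp [-0.001  0.04  -0.518] turn [-0.0002 -0.0001  0.    ]
done
```

View pics/c4s.png

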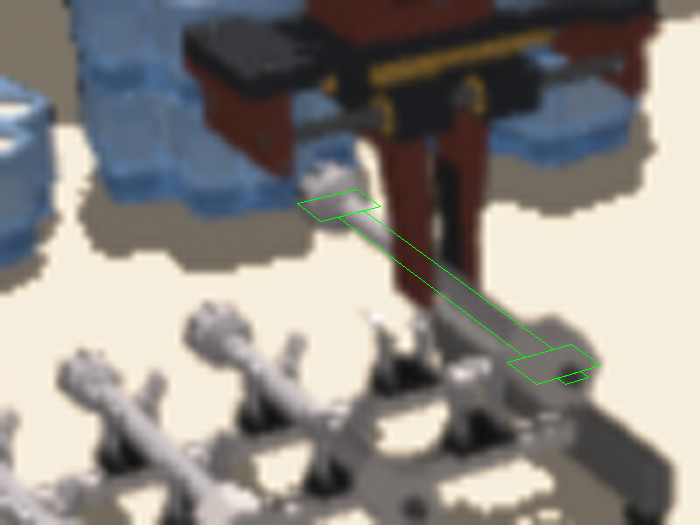

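Tool_4 is held level, with its stub at (572,373) on the overlay. I'll correct y by 3 mm and press.

jog_arm(
  steps=[
    {"dp": [0,0.04,-0.12],"turn": [0,0,0],"claw": 0},
    {"dp": [0,0.04,-0.25],"turn": [0,0,0],"claw": 0},
    {"dp": [0,0.04,-0.25],"turn": [0,0,0],"claw": 0},
    {"dp": [0,0.04,-0.36],"turn": [0,0,0],"claw": 0},
    {"dp": [0,0.04,-0.44],"turn": [0,0,0],"claw": 0},
    {"dp": [0,0.04,-0.52],"turn": [0,0,0],"claw": 0},
    {"dp": [0,0.04,-0.52],"turn": [0,0,0],"claw": 0},
  ],
)

```text
t: 21.85
ee_pos: [524.9, 128.9, 58.3]
orientation: [-1.255, 1.133, -1.135]
ft_force: [3.0, -4.0, -6.0]
width: 10.9
```

jog_arm(
  steps=[
    {"dp": [0,0,-0.04],"turn": [0,0,0],"claw": 0},
    {"dp": [0,0,-0.06],"turn": [0,0,0],"claw": 0},
    {"dp": [0,0,-0.06],"turn": [0,0,0],"claw": 0},
  ],
)

```text
t: 22.1
ee_pos: [526.0, 128.9, 55.7]
orientation: [-1.253, 1.132, -1.135]
ft_force: [-5.4, -3.4, 27.6]
width: 10.9
```

jog_arm(
  steps=[
    {"dp": [0,0,0.02],"turn": [0,0,0],"claw": 0.3},
    {"dp": [0,0,0.02],"turn": [0,0,0],"claw": 0.3},
    {"dp": [0,0,0.02],"turn": [0,0,0],"claw": 0.3},
    {"dp": [0,0,0.02],"turn": [0,0,0],"claw": 0.3},
    {"dp": [0,0,0.4],"turn": [0,0,0],"claw": 0.3},
    {"dp": [0,0,0.95],"turn": [0,0,0],"claw": 0.3},
    {"dp": [0,0,0.95],"turn": [0,0,0],"claw": 0.3},
  ],
)

```text
t: 22.68
ee_pos: [529.1, 129.7, 136.5]
orientation: [-1.247, 1.127, -1.138]
ft_force: [1.7, 0.6, -0.5]
width: 26.8
```

jog_arm(
  steps=[
    {"dp": [0,-0.5,0.3],"turn": [0,0,0],"claw": 0.3},
    {"dp": [0,-1,0.3],"turn": [0,0,0],"claw": 0.3},
  ],
)

```text
t: 22.85
ee_pos: [531.0, 55.2, 162.7]
orientation: [-1.245, 1.12, -1.137]
ft_force: [2.4, 0.4, 0.2]
width: 26.7
```

jog_arm(
  steps=[
    {"dp": [0,-0.5,0],"turn": [0,0,0],"claw": 0.3},
    {"dp": [0,-1,0],"turn": [0,0,0],"claw": 0.3},
  ],
)

```text
t: 23.02
ee_pos: [531.5, -26.0, 163.2]
orientation: [-1.244, 1.118, -1.137]
ft_force: [0.1, 0.4, -0.7]
width: 26.2
```

jog_arm(
  steps=[
    {"dp": [0,-0.5,0],"turn": [0,0,0],"claw": 0.3},
    {"dp": [0,-1,0],"turn": [0,0,0],"claw": 0.3},
  ],
)

```text
t: 23.18
ee_pos: [531.1, -107.8, 162.8]
orientation: [-1.244, 1.117, -1.136]
ft_force: [-0.2, 0.3, -0.7]
width: 26.2
```

jog_arm(
  steps=[
    {"dp": [0,-0.5,0],"turn": [0,0,0],"claw": 0.3},
    {"dp": [0,-1,0],"turn": [0,0,0],"claw": 0.3},
    {"dp": [0,-1,0],"turn": [0,0,0],"claw": 0.3},
    {"dp": [0,-1,0],"turn": [0,0,0],"claw": 0.3},
  ],
)

```text
t: 23.52
ee_pos: [530.7, -189.7, 162.0]
orientation: [-1.243, 1.121, -1.139]
ft_force: [-0.0, 0.5, -0.8]
width: 26.4
```

```bash
python3 - <<'E'
from chk import *
o=ctrl.get_obs();print(o['t'],o['ee_pos'].round(1),o['ft_force'].round(1))
t,s=grab('top'),grab('scene')
C=[((504.3,307.9),92,20),((510.4,248.2),114,22),((516.6,188.6),136,25),((522.7,128.9),158,28)]
B=sum([boxes(np.array([*c,50]),.102,l,w) for c,l,w in C],[])
over(t,'pics/e4t.png',(130,145,230,225),8,B);over(s,'pics/e4s.png',(100,165,230,255),6,B)
# shaft heights from top depth: points along each shaft
a=np.array([np.cos(.102),np.sin(.102)])
from ov import proj
for c,l,w in C:
    out=[]
    for lo,hi in((-l/2+4,-10),(10,l/2-4)):
        z=[]
        for e in np.arange(lo,hi,1):
            for dz in (-.5,0,.5):
                u,v=proj(t,np.array([*(np.array(c)+e*a),56])); z.append(px2w(t,u+dz,v)[2])
        out.append(np.median(z))
    print('shaft top z near/far half',np.round(out,1))
E
```

```text
23.5167 [ 530.7 -189.7  162. ] [-0.   0.5 -0.8]
shaft top z near/far half [56.6 56.5]
shaft top z near/far half [57.6 54.6]
shaft top z near/far half [55.2 55.7]
shaft top z near/far half [55.  53.9]
```

View pics/e4t.png

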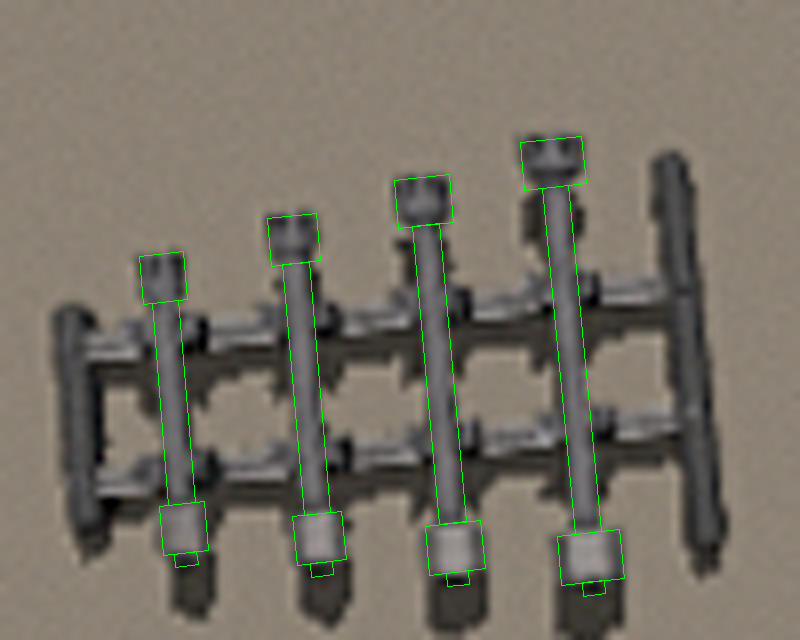

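View pics/e4s.png

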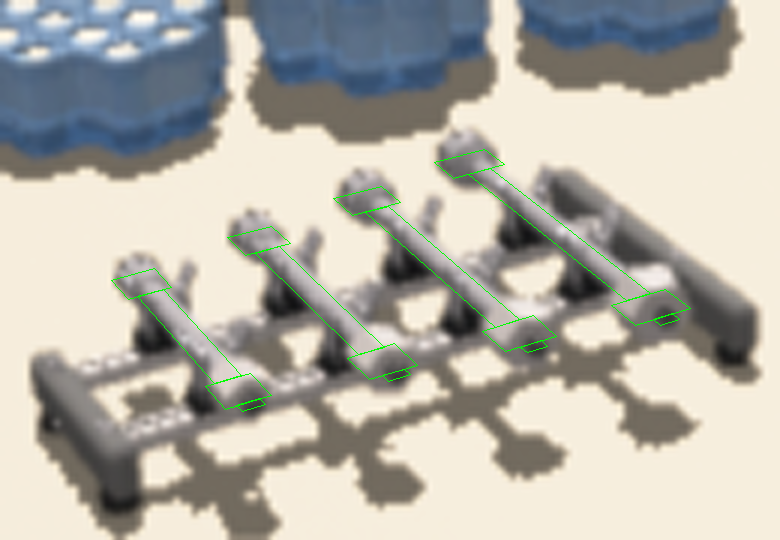

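All four look seated. Tool_2's two halves differ by 3 mm in single-frame depth, so I'll average more frames before handing in.

```bash
python3 - <<'E'
from chk import *
ts=[ctrl.get_image('top') for _ in range(12)]
t=ts[0].copy(); rz=np.stack([x['range_z'] for x in ts]); rz[rz==0]=np.nan; t['range_z']=np.nanmedian(rz,0)
a=np.array([np.cos(.102),np.sin(.102)])
C=[((504.3,307.9),92,20),((510.4,248.2),114,22),((516.6,188.6),136,25),((522.7,128.9),158,28)]
for c,l,w in C:
    E=[];Z=[]
    for e in np.arange(-l/2+5,l/2-5,3.5):
        u,v=proj(t,np.array([*(np.array(c)+e*a),56])); z=[px2w(t,u+d,v)[2] for d in(-.5,0,.5)]; E.append(e);Z.append(np.max(z))
    k=np.polyfit(E,Z,1); Z=np.array(Z);E=np.array(E)
    print('slope mm/100',round(k[0]*100,2),'mid',round(k[1],1),'near',np.median(Z[E<-10]).round(1),'far',np.median(Z[E>10]).round(1))
    # hex/head ends along axis by height profile
    prof=[]
    for e in np.arange(-l/2-40,l/2+40,.5):
        u,v=proj(t,np.array([*(np.array(c)+e*a),50+w/2])); prof.append((e,px2w(t,u,v)[2]))
    p=np.array(prof); hi=p[p[:,1]>35]; print('  extent',hi[0,0]+l/2+28,hi[-1,0]-l/2-22)
E
```

```text
slope mm/100 -0.3 mid 56.0 near 56.2 far 55.8
  extent -4.5 -2.5
slope mm/100 0.22 mid 55.4 near 55.4 far 55.3
  extent -0.5 -2.0
slope mm/100 0.78 mid 55.8 near 55.4 far 55.9
  extent -3.5 -2.0
slope mm/100 0.31 mid 55.6 near 55.9 far 55.9
  extent -2.5 -1.5
```

```bash
python3 - <<'E'
from workcell import ctrl
print(ctrl.get_obs()['t']); print(ctrl.close_job())
E
```

```text
24.2167
the job is handed in; nothing more can be done
None
```

All four tools are snapped into their clips in size order: tool_1 beside the short foot, then tool_2, tool_3, and tool_4 beside the long foot. I handed the job in at 24.2 s. The arm was clear of everything, and I did not touch the red look-alike.

**Pressing:** each tool bottomed out on its seat with 24–30 N at the wrist, about three times the 6–10 N the clips need.

**Seating and level:** in the last check, averaged over 12 depth frames, the shaft tops stand at 55.4–56.0 mm, against 56 mm for a seated shaft. They slope less than 0.8 mm per 100 mm, so all four are level. An earlier single frame had shown a 3 mm tilt on tool_2; the average did not confirm it.

**Centring:** the tools read about 1.5–2 mm toward the robot from the clip middles. The coarser reading at the hex ends scattered from 0.5 to 4.5 mm. The camera calibration is only good to about 2 mm, so I left them as they were.

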